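# Hang the tool tote on the bench rail and gather the pipe fittings

### The arm

A 7-joint arm with a two-finger parallel gripper is mounted at the origin on the work surface. World frame = base frame: x ahead of the robot, y to its left, z up, the work surface at z = 0. Lengths are in m, angles in rad, forces in N, time in s.
With the tool pointing down it reaches from about 0.4 to 0.85 m from the base axis. Payload 10.4 kg.
Tool frame: the origin (TCP) lies at the very end of the fingers, on their centre line; the grasp point (between the pads) lies 19 mm behind it (r.pinch_z is the distance from the TCP to the grasp point, in m); z points along the fingers, y is the line along which they close (so a half turn about z gives the same grasp; the last joint's range is limited). The gripper opens to 87 mm and grips with 3 to 60 N. Pads are 19 mm wide; open, the fingers measure 117 mm over their backs; the gripper's body (75 mm by 190 mm) begins 51 mm behind the grasp point.
Start: joints at [1.138, 0.332, -0.065, 1.46, 0.022, 1.35, -0.088], TCP at [0.249, -0.573, 0.223] pointing down, gripper open.
Joint ranges: [-2.6, 2.6], [-0.5, 2.12], [-1.47, 1.34], [0.16, 2.42], [-1.27, 4.41], [0.06, 2.06], [-2.6, 2.6]. Speed limits (rad/s): [2.22, 2.22, 2.79, 2.79, 3.14, 3.14, 3.14].

### API

Orientations are given as a unit quaternion [x, y, z, w].
In Python, from bench import r, camera gives the robot as it stands. The module is installed in compiled form; this text tells all that it offers.
- The arm moves only by the shell command python3 -m pendant 'ROWS' [FORCE]. ROWS is JSON, a list of rows, each an object with "dp": the shift along the tool's x, y, z as a fraction of full scale, a list of three; "rotation": the turn, a rotation vector about the tool's x, y, z as a fraction of full scale, a list of three; "jaw": the opening, from 0 (shut) to 1 (fully open). A call has 1 to 8 rows; each row is the pose to reach, as a shift and turn from the pose commanded when the call began, along the tool's axes at that moment, turning the shorter way round; what a row does not reach only later rows make up. Full scale, the value 1, is 0.15 m for a shift and 2 pi rad for a turn. A row lasts 1/8 s, in which the tool goes at most 62.5 mm and 10.7 degrees, less where a joint would pass 70% of its speed; a pose out of reach is approached as far as the arm can. A call with a number of a shift or a turn outside -1 to 1 is refused whole. A call with a gripper value outside its range is refused whole. The fingers move at their own pace and stop on an object; FORCE is the grip in N (left out, the last holds). Time passes only in rows, so rows that repeat a pose let the fingers close. It gives the time, the measured TCP pose, the force, the opening and the grip force at its end, in the units of the state.
- r.read_state(): the state, without advancing time (a new reading comes with each control period).
- camera(name): name is "side" or "top" or "wrist"; returns a dict with "image" (384x512x3 uint8, red, green, blue), "z_map" (384x512 float32, m along the optical axis (not along the pixel's ray), 0 where there is no reading), "mtx" (3x3 intrinsics, pixels), "distortion" ([k1, k2, p1, p2, k3] as OpenCV has them; the pictures are not rectified), "T" (4x4, takes a point from camera to world coordinates). Camera axes: x right, y down, z forward; pixel columns grow to the right and rows downward; lengths in m; the calibration is good to about 2 mm. A picture is of the moment at which its call begins.
- r.close_job(): hands the job in; it is judged then, once.
The state is a dict: "time": time; "joint_positions": joint angles; "joint_vel": joint speeds; "joint_torque": joint torques, N m; "ee_pos": TCP position; "eef_rot": TCP orientation; "ft_force": force on the tool from outside, world axes, zero at the start; "torque": the same for the moment, N m; "width": finger opening in m; "grip_force": force on a finger pad.
Only numpy, scipy, OpenCV 4.12 (cv2) and the standard library are available. Lean on these libraries where they do the work, as an engineer would, in place of code of your own. Each camera call takes 0.05 s, during which the arm holds its last target. There are 200 camera calls.

### The job

Clear up the yard bench after the plumbing: loosen the clamp knob of the rail's sliding double hook, run the hook along to the collar at the left end until it touches, and tighten the knob again. Hang the empty wooden tote by its handle on both prongs and, still holding the handle, give it a gentle downward tug for a moment to be sure it is held before you let go. All the pipe fittings lying on the bench (there may be three, four or five) belong in the hanging tote; do not knock the wrench or the paint tin about.

Things in the scene. Friction and masses are not known exactly. Their poses are not given: they have to be found in the camera images.
- carriage (a joint): Slide of the aluminium double-hook carriage (sleeve 52 x 64 x 52 mm) on the square steel tube rail (30 x 30 mm, 840 mm long, centre 210 mm above the bench, on two posts). Metres: 0 = touching the end collar at the left (+y) end; grows to the right, up to 0.30. Loose, it slides with about 1.5 N; clamped, it takes about 20 N to shift.
- carriage_mid (a point): Middle of the carriage, on the tube's centre line. y runs along the rail to the collar, x away from the robot, z up. On the robot's side a plate (its face at x = -32 mm) carries two round steel prongs, 10 mm thick, at y = +40 and -40 mm: they run to -x, sag to their lowest place at x = -100 mm (underside 31 mm below this point) and end in upturned tips at x = -126 mm, tops 11 mm above it.
- hook_seat (a point): Where the centre line of the tote's handle rests when it hangs on both prongs: midway between them, 100 mm in front of carriage_mid and 10 mm below it (200 mm above the bench). Axes as that point's. The tote comes in from the robot's side, along +x, with the handle above the prong tips and the tote's long sides below the prongs (handle centre 35 to 70 mm above this point), then down.
- clamp_knob (a joint): Clamp knob on top of the carriage, axis vertical. Radians: 0 = screwed fully tight (hard stop); grows counterclockwise seen from above as it loosens, up to 2.6. Its pad grips the tube below about 0.8: count it loose above 0.8, tight below 0.25. It turns with about 0.1 N m and stays where it is left.
- knob_grip (a point): Grip point of the black clamp knob, on its axis, 272 mm above the bench. The knob's bar is 60 mm long along this frame's x, 14 mm thick along y and 30 mm high (10 mm above this point, 20 mm below it), on a stem 16 mm thick; the carriage's top lies 36 mm below this point. The frame turns with the knob.
- tote: Open plywood tool tote with a round wooden dowel handle, 0.45 kg give or take 15 percent. 170 mm wide (x), 190 mm long (y); walls and floor 8 mm; long sides 55 mm high; end boards taper up to carry the dowel, their tops 168 mm high. Origin: centre of the underside; z up. Hung, its underside is about 50 mm above the bench; a tug of about 5 N shows that it is held.
- tote_handle (a point): Middle of the tote's handle: dowel 22 mm thick, 174 mm long between the end boards, along the tote's y, its centre line 150 mm above the tote's underside.
- tote_in (a point): Centre of the tote's inner floor (154 x 174 mm), 8 mm above its underside. Axes as the tote's. The handle runs over the middle, so things go in beside it (66 mm of opening on either side).
- tee: Galvanised pipe tee lying flat, 110 g: run 56 mm long along y, branch along -x ending 30 mm from the origin; pipe 20 mm thick, ends with 27 mm collars 12 mm long. Axis 13.5 mm high. Origin: on the bench under the crossing of the axes. May be absent.
- elbow: Galvanised pipe elbow lying flat, 90 g: two arms of 30 mm, along +y and along -x; pipe 20 mm thick, ends with 27 mm collars 12 mm long. Axis 13.5 mm high. Origin: on the bench under the corner of the axes. May be absent.
- coupling: Galvanised hexagonal coupling standing on end, 80 g: 34 mm over its corners (29 mm over flats), 36 mm high. Origin: centre of the underside. May be absent.
- bush: Galvanised reducing bush standing on its hexagon, 80 g: hexagon 40 mm over corners (35 mm over flats), 12 mm high, with a threaded round neck 27 mm across on top, 32 mm high in all. Origin: centre of the underside. May be absent.
- valve: Small brass valve, 130 g: body 46 mm long along y, 26 to 30 mm wide and 30 mm high, with a steel T-handle 36 mm long (y), 10 mm wide above it, top 44 mm high. Origin: centre of the underside. May be absent.
- wrench: Steel wrench, 170 mm long, lying flat in the middle of the bench. Bystander.
- paint_tin: Closed paint tin, 86 mm across, 95 mm high, standing behind the rail. Bystander.
Things that resemble listed ones, but are neither listed nor needed, are in the scene too. Leave any orange look-alike of the tee alone.

How it is judged:
By the outcome, as a careful person would: the job done as asked, in the order asked, and still so for the second after the job is handed in, with the robot touching nothing.
Of tee, elbow, coupling, bush, valve only 3 to 5 are there at a start; the rules pass over those that are not, and their reading is None.
At some moment in a run one of tee, elbow, coupling, bush, valve may be knocked a few centimetres aside while the robot is not near it.
Once in a run the grip may slacken for a moment while it holds something.
It also fails if it takes over 210 s, if anything falls off the work surface, if the arm or the gripper's body presses on something with over 40 N, if the wrist force passes 120 N, or if a joint passes its speed limit or range.

## Working session

There is one attempt and no reset: what is moved stays moved. The work goes in short steps, Python scripts to look and compute and a shell command to move; the robot and the scene stay as the last step left them, time stands still between calls to the robot, and variables do not carry over. Pictures are saved under pics/ and viewed, at most 14 in all, crops included, and the job is handed in when it is done.

```bash
mkdir -p pics; ls
cat > h.py <<'E'
import numpy as np, cv2, json
from bench import r, camera
from scipy.spatial.transform import Rotation as R
np.set_printoptions(precision=4, suppress=True)
def snap(n, tag):
    c=camera(n); cv2.imwrite(f'pics/{tag}.png', c['image'][:,:,::-1]); np.savez(f'pics/{tag}.npz', **c); return c
def load(tag): return dict(np.load(f'pics/{tag}.npz'))
def ray(c,u,v):
    p=cv2.undistortPoints(np.array([[[u,v]]],float),c['mtx'],c['distortion'])[0,0]
    return np.array([p[0],p[1],1.])
def pt(c,u,v,w=1):
    z=c['z_map'][int(v)-w:int(v)+w+1,int(u)-w:int(u)+w+1]; z=np.median(z[z>0]) if (z>0).any() else np.nan
    return (c['T']@np.r_[ray(c,u,v)*z,1])[:3]
def onz(c,u,v,h):
    d=c['T'][:3,:3]@ray(c,u,v); o=c['T'][:3,3]; return o+d*(h-o[2])/d[2]
def tri(obs):
    A=np.zeros((3,3));b=np.zeros(3)
    for c,u,v in obs:
        d=c['T'][:3,:3]@ray(c,u,v); d/=np.linalg.norm(d); M=np.eye(3)-np.outer(d,d); A+=M; b+=M@c['T'][:3,3]
    return np.linalg.solve(A,b)
def cloud(c):
    h,w=c['z_map'].shape; uv=np.stack(np.meshgrid(np.arange(w),np.arange(h)),-1).reshape(-1,1,2).astype(float)
    p=cv2.undistortPoints(uv,c['mtx'],c['distortion'])[:,0]; z=c['z_map'].ravel()
    P=np.c_[p*z[:,None],z,np.ones(len(z))]@c['T'].T; P=P[:,:3]; P[z==0]=np.nan
    return P.reshape(h,w,3)
def proj(c,p):
    q=np.linalg.inv(c['T'])@np.r_[p,1]; return cv2.projectPoints(q[None,:3],np.zeros(3),np.zeros(3),c['mtx'],c['distortion'])[0].ravel()
def big(tag,box,s,out):
    u0,v0,u1,v1=box; im=cv2.imread(f'pics/{tag}.png')[v0:v1,u0:u1]; cv2.imwrite(f'pics/{out}.png',cv2.resize(im,None,fx=s,fy=s,interpolation=cv2.INTER_CUBIC))
def st():
    s=r.read_state(); print('t',s['time'],'pos',np.array(s['ee_pos']),'rot\n',R.from_quat(s['eef_rot']).as_matrix(),'\nF',np.array(s['ft_force']),'w',s['width'],'g',s['grip_force'],'q',np.array(s['joint_positions']))
def go(p,yaw=None):
    """rows' dp/rotation to put TCP at p, tool down, with tool y axis at yaw (world)"""
    s=r.read_state(); M=R.from_quat(s['eef_rot']).as_matrix(); d=M.T@(np.array(p)-s['ee_pos'])
    out=d/0.15; rv=np.zeros(3)
    if yaw is not None:
        best=None
        for k in (0,np.pi):
            y=np.array([np.cos(yaw+k),np.sin(yaw+k),0]); z=np.array([0,0,-1.]); T=np.c_[np.cross(y,z),y,z]
            v=R.from_matrix(M.T@T).as_rotvec()
            if best is None or np.linalg.norm(v)<np.linalg.norm(best): best=v
        rv=best
    print('dp',out,'rot',rv/(2*np.pi),'deg',np.degrees(np.linalg.norm(rv)))
E
python3 - <<'E'
from h import *
st()
for n in('side','top','wrist'): snap(n,n+'0')
a=[cv2.imread(f'pics/{n}0.png') for n in('top','side')]
cv2.imwrite('pics/a.png',cv2.resize(a[0],(800,600)));cv2.imwrite('pics/b.png',cv2.resize(a[1],(800,600)))
for n in('top','side'):
    c=load(n+'0'); print(n,c['T'],c['mtx'][0,0])
E
```

```text
pics
t 0.0 pos [ 0.2488 -0.5729  0.2217] rot
 [[ 0.9172  0.3984 -0.0006]
 [ 0.3984 -0.9172  0.0013]
 [-0.0001 -0.0014 -1.    ]] 
F [ 0.7729 -0.8011  0.412 ] w 0.0872694119127414 g 0.0 q [ 1.1384  0.3329 -0.0647  1.461   0.0216  1.3499 -0.0885]
top [[ 0.0041 -0.9959  0.0902  0.4903]
 [-1.     -0.0046 -0.005   0.0524]
 [ 0.0054 -0.0902 -0.9959  1.1312]
 [ 0.      0.      0.      1.    ]] 367.8345667581217
side [[-0.696  -0.3916  0.6019 -0.0177]
 [-0.7179  0.3967 -0.572   0.5793]
 [-0.0147 -0.8302 -0.5572  0.6988]
 [ 0.      0.      0.      1.    ]] 381.02653278632823
```

View pics/a.png

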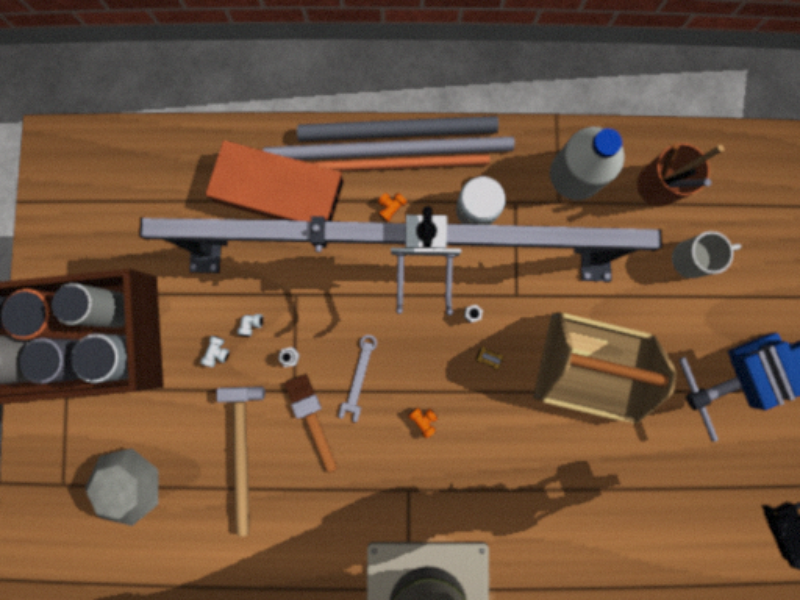

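View pics/b.png

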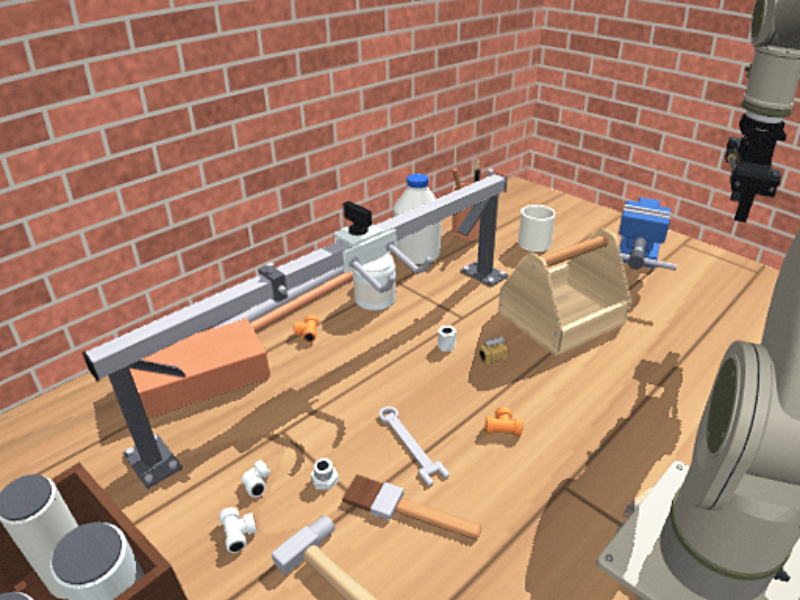

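The bench holds all five fittings. In the top view (800 px wide) they are the tee at (215,352), elbow (250,324), bush (288,357), coupling (474,313) and valve (490,357). The knob is at (427,230), the collar at (317,232) and the tote handle from (572,358) to (662,380). The orange tees are decoys. I'll enlarge the crops next.

Run:
```python
from h import *
def crop(tag,box,size):
    u0,v0,u1,v1=box; return cv2.resize(cv2.imread(f'pics/{tag}.png')[v0:v1,u0:u1],size,interpolation=cv2.INTER_CUBIC)
# top: A rail u190-310 v130-205 ; B tote u335-440,v195-275 ; C fittings u125-200,v195-240; D u295-330 v190-240
A=crop('top0',(195,130,315,205),(480,300)); B=crop('top0',(335,195,443,270),(432,300))
C=crop('top0',(125,195,205,245),(480,300)); D=crop('top0',(290,190,340,240),(300,300))
cv2.imwrite('pics/c.png',np.vstack([np.hstack([A,D]),np.hstack([C,cv2.resize(crop('top0',(335,195,440,299-24),(300,300)),(300,300))])]))
A=crop('side0',(160,110,300,200),(490,315)); B=crop('side0',(310,140,410,230),(300,270))
C=crop('side0',(130,285,230,355),(400,280)); D=crop('side0',(270,200,335,240),(390,240))
W=np.zeros((600,800,3),np.uint8); W[:315,:490]=A; W[:270,490:790]=B; W[315:595,:400]=C; W[315:555,400:790]=D
cv2.imwrite('pics/d.png',W)
```

```text
(no output)
```

View pics/c.png

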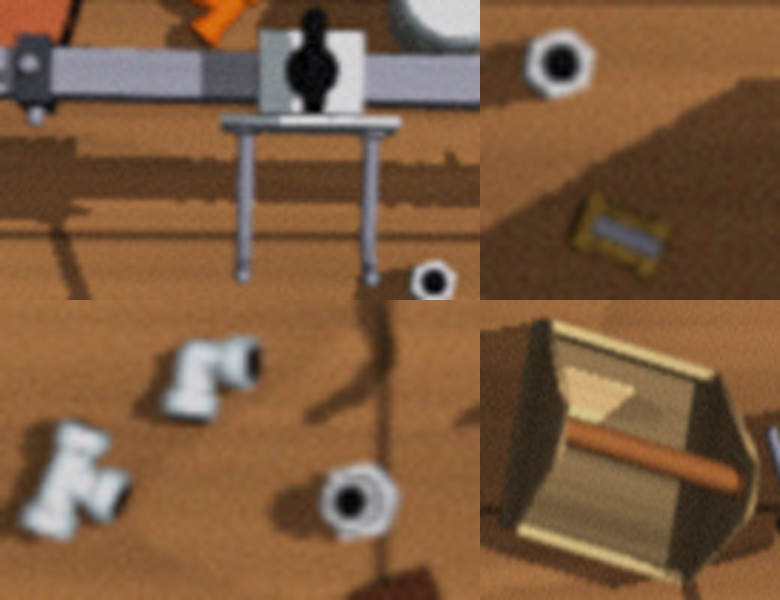

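View pics/d.png

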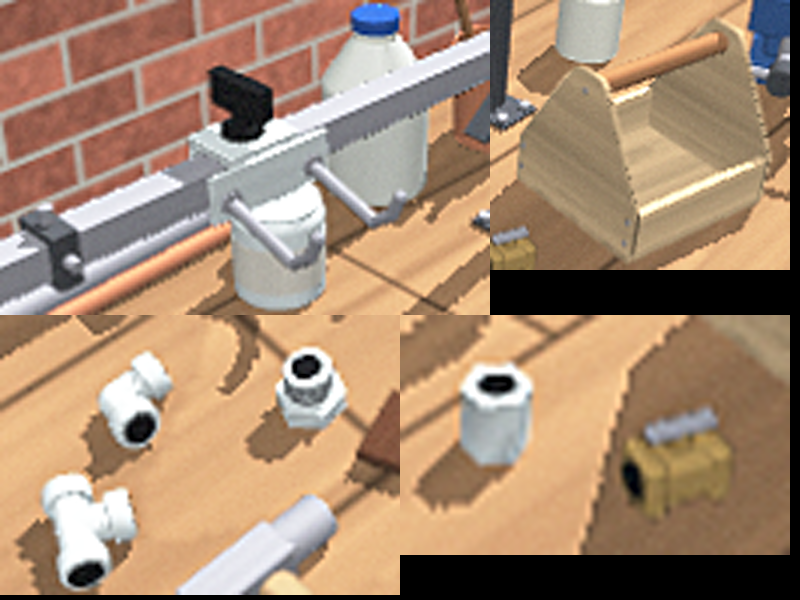

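The crops show these positions (original px):
- **Knob:** top view (273.5,145.5), with its bar along world x.
- **Prong tips:** top (255.8,199.3) and (288,200); side (249.1,176.3) and (274.3,166.6).
- **Handle ends:** top (365.8,230.2) and (425.3,243.5); side (350,167.3) and (389.3,154).

I'll triangulate these and check them against depth.

Run:
```python
from h import *
t=load('top0');s=load('side0')
print('tipL',tri([(t,255.75,199.25),(s,249.1,176.3)]),'tipR',tri([(t,288,200),(s,274.3,166.6)]))
print('h1',tri([(t,365.8,230.2),(s,350,167.3)]),'h2',tri([(t,425.3,243.5),(s,389.3,154)]))
print('hdepth',pt(t,365.8,230.2),pt(t,396,237),pt(t,425.3,243.5))
print('knob',pt(t,273.5,145.5),pt(t,273.7,135),pt(t,273.4,156),'collar',pt(t,207,147.5),'sleeveL',pt(t,262,148),pt(t,259,148))
T,S=cloud(t),cloud(s)
A=np.vstack([T.reshape(-1,3),S.reshape(-1,3)])
both=[T.reshape(-1,3),S.reshape(-1,3)]
def info(n,c,rad,zlo,zhi):
    for nm,P in zip('TS',both):
        m=(np.linalg.norm(P[:,:2]-c,axis=1)<rad)&(P[:,2]>zlo)&(P[:,2]<zhi); Q=P[m]
        if len(Q)<4: print(n,nm,len(Q)); continue
        q=Q[:,:2]; (cx,cy),(w,h),a=cv2.minAreaRect(q.astype(np.float32))
        print(n,nm,len(Q),'mean',q.mean(0),'rect',np.array([cx,cy,w,h,a]),'zmax',np.percentile(Q[:,2],97))
for n,(u,v) in dict(tee=(137.5,225.5),elbow=(160,207),bush=(184.5,228.5),coup=(303.3,200.5),valve=(313.8,228.5)).items():
    p=pt(t,u,v); print(n,p); info(n,p[:2],0.04,0.008,0.06)
m=(T[...,2]>.255)&(T[...,2]<.30); Q=T[m]; Q=Q[(abs(Q[:,0]-.61)<.1)&(abs(Q[:,1])<.1)]
print('knobtop',len(Q),cv2.minAreaRect(Q[:,:2].astype(np.float32)),Q[:,2].max())
# handle: points 0.14<z<.17 near
print('bench z',np.nanmedian(T[300:330,230:300,2]))
# sleeve top / plate extents
for nm,P in zip('TS',both):
    m=(abs(P[:,2]-.236)<.004)&(abs(P[:,1])<.15); Q=P[m]; print('sleeve',nm,len(Q),np.percentile(Q,[2,98],axis=0) if len(Q) else '')
    m=(P[:,2]>.228)&(P[:,2]<.26)&(P[:,1]>.1)&(P[:,1]<.35)&(abs(P[:,0]-.6)<.1); Q=P[m]; print('collar',nm,len(Q),np.percentile(Q,[2,98],axis=0) if len(Q) else '')
```

```text
tipL [0.5477 0.0565 0.2194] tipR [ 0.5453 -0.0256  0.2128]
h1 [ 0.4641 -0.242   0.1529] h2 [ 0.4287 -0.4056  0.1459]
hdepth [ 0.4692 -0.2342  0.1661] [ 0.4511 -0.3165  0.1606] [ 0.4338 -0.3956  0.1602]
knob [0.6688 0.0138 0.2817] [0.694  0.0133 0.2817] [0.6441 0.0139 0.2806] collar [0.6748 0.1774 0.2257] sleeveL [0.6719 0.0401 0.2366] [0.6739 0.0475 0.2263]
tee [0.4772 0.4119 0.0217]
tee T 209 mean [0.478  0.4126] rect [ 0.4767  0.4112  0.0445  0.0572 68.0265] zmax 0.02873842429589821
tee S 413 mean [0.4722 0.4169] rect [ 0.4751  0.4128  0.0438  0.0581 67.7365] zmax 0.02669794567899832
elbow [0.5336 0.3461 0.0172]
elbow T 157 mean [0.5329 0.345 ] rect [0.532  0.3465 0.0396 0.0469 0.548 ] zmax 0.028220116233209643
elbow S 268 mean [0.5252 0.3514] rect [ 0.5262  0.3488  0.0437  0.0404 82.8795] zmax 0.028044438701718456
bush [0.4695 0.2671 0.0323]
bush T 117 mean [0.4702 0.2704] rect [ 0.4616  0.2637  0.0606  0.0348 45.9855] zmax 0.03495004516056292
bush S 229 mean [0.4629 0.2754] rect [ 0.4648  0.2733  0.0353  0.0339 71.537 ] zmax 0.0344268722479013
coup [ 0.5543 -0.0865  0.0359]
coup 
[... 182 characters left out ...]
max 0.03682723571585495
valve [ 0.4713 -0.116   0.0438]
valve T 149 mean [ 0.4703 -0.1151] rect [ 0.4697 -0.1166  0.0461  0.0289 67.9657] zmax 0.0459585112967843
valve S 215 mean [ 0.4631 -0.1111] rect [ 0.4658 -0.1153  0.0466  0.0301 65.5516] zmax 0.04336787642150786
knobtop 168 ((0.6723847985267639, 0.014670107513666153), (0.05850350484251976, 0.01414572075009346), 0.6214430332183838) 0.2850388265664777
bench z -0.00036770912373629283
sleeve T 360 [[ 0.6472 -0.0169  0.2327]
 [ 0.6975  0.0451  0.2391]]
collar T 171 [[0.655  0.1462 0.2283]
 [0.6975 0.2335 0.2446]]
sleeve S 521 [[-0.0325 -0.1237  0.2321]
 [ 1.5643  0.1294  0.2397]]
collar S 111 [[0.6511 0.178  0.2281]
 [0.6948 0.199  0.2434]]
```

Everything matches the stated sizes. The knob is at (0.672, 0.0145) with its top at about 0.282, and its bar lies along x. The collar face is at y≈0.177, so the slide is about 0.13 m. I'll go to the knob now.

```bash
P="python3 -m pendant"
$P '[{"dp":[0,0,-0.92],"rotation":[0,0,0.065],"jaw":1},{"dp":[0,0,-0.92],"rotation":[0,0,0.065],"jaw":1},{"dp":[0,0,-0.92],"rotation":[0,0,0.065],"jaw":1},{"dp":[0,0,-0.92],"rotation":[0,0,0.065],"jaw":1},{"dp":[0,0,-0.92],"rotation":[0,0,0.065],"jaw":1}]'
for i in 1 2 3 4; do python3 -m pendant '[{"dp":[0.35,-0.49,0],"rotation":[0,0,0],"jaw":1},{"dp":[0.705,-0.979,0],"rotation":[0,0,0],"jaw":1},{"dp":[0.705,-0.979,0],"rotation":[0,0,0],"jaw":1},{"dp":[0.705,-0.979,0],"rotation":[0,0,0],"jaw":1}]'; done
python3 - <<'E'
from h import *
st(); go([.672,.0145,.33],-np.pi/2)
snap('wrist','w1')
big('w1',(0,0,512,384),1.5,'w1b')
E
```

```text
time: 0.78
ee_pos: [0.2488, -0.5728, 0.3583]
eef_rot: [1.0, 0.001, -0.001, -0.001]
ft_force: [0.1, -0.3, -0.2]
width: 0.0871
grip_force: 0.0
time: 1.27
ee_pos: [0.3577, -0.4219, 0.3594]
eef_rot: [1.0, 0.005, -0.0, -0.001]
ft_force: [-0.7, -0.2, 0.7]
width: 0.0868
grip_force: 0.0
time: 1.78
ee_pos: [0.462, -0.2755, 0.3592]
eef_rot: [1.0, 0.005, -0.001, -0.001]
ft_force: [-1.0, -1.3, -0.3]
width: 0.0871
grip_force: 0.0
time: 2.28
ee_pos: [0.5668, -0.1292, 0.3586]
eef_rot: [1.0, 0.004, -0.001, -0.001]
ft_force: [-0.7, 0.1, 0.7]
width: 0.0872
grip_force: 0.0
time: 2.78
ee_pos: [0.672, 0.0171, 0.3572]
eef_rot: [1.0, 0.003, -0.002, -0.001]
ft_force: [-0.3, -0.1, -0.3]
width: 0.0872
grip_force: 0.0
t 2.775 pos [0.672  0.0171 0.3572] rot
 [[ 1.      0.0061 -0.0044]
 [ 0.0061 -1.      0.0012]
 [-0.0044 -0.0012 -1.    ]] 
F [-0.2824 -0.0625 -0.2733] w 0.0871747778667266 g 0.0 q [ 0.1889  0.4592 -0.4555  1.0416  0.1954  1.684  -1.768 ]
dp [0.001  0.0177 0.1815] rot [-0.0002  0.0007  0.001 ] deg 0.4370795225063422
```

View pics/w1b.png

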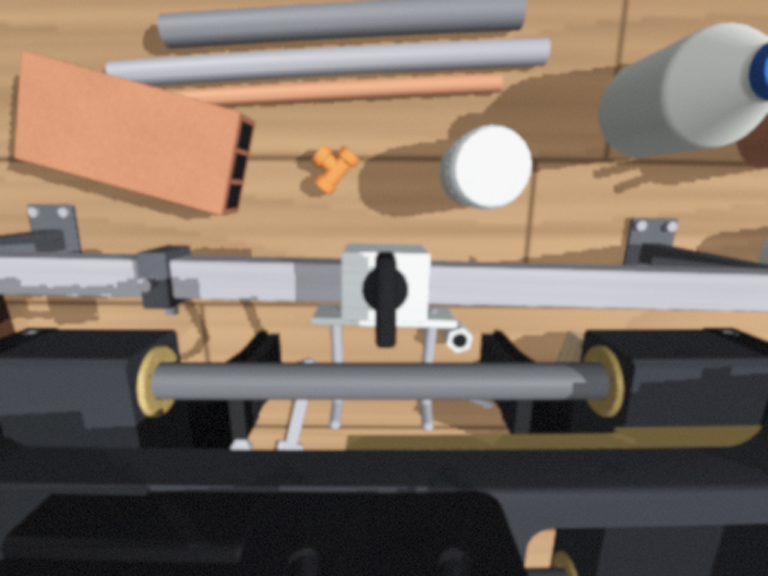

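The wrist view shows the knob bar centred at (386,299)/1.5, with both fingers clear on either side of it. I'll triangulate it and check the depth.

Run:
```python
from h import *
w=load('w1');t=load('top0')
print(tri([(w,257.3,199),(t,273.5,145.3)]), pt(w,257.3,220), onz(w,257.3,199,.282))
P=cloud(w).reshape(-1,3); m=(P[:,2]>.272)&(P[:,2]<.295)&(abs(P[:,0]-.67)<.05)&(abs(P[:,1]-.015)<.05); Q=P[m]
print(len(Q),cv2.minAreaRect(Q[:,:2].astype(np.float32)),np.percentile(Q[:,2],[5,95]))
# sleeve & collar inner face
m=(abs(P[:,2]-.236)<.003)&(abs(P[:,1])<.06)&(abs(P[:,0]-.67)<.04);print('sleeve',np.percentile(P[m],[2,98],axis=0))
m=(P[:,2]>.229)&(P[:,2]<.25)&(P[:,1]>.12)&(P[:,1]<.3)&(abs(P[:,0]-.67)<.04);print('collar',np.percentile(P[m],[2,98],axis=0))
```

```text
[0.6722 0.0132 0.2681] [0.6555 0.0133 0.2824] [0.676  0.0135 0.282 ]
903 ((0.6727205514907837, 0.01357571966946125), (0.058821018785238266, 0.013565165922045708), 0.2675769031047821) [0.2785 0.283 ]
sleeve [[ 0.648  -0.0174  0.2344]
 [ 0.6978  0.0449  0.2374]]
collar [[0.6543 0.1759 0.2297]
 [0.6961 0.1973 0.2448]]
```

```bash
python3 -m pendant '[{"dp":[0,0.022,0.3],"rotation":[0,0,0],"jaw":1},{"dp":[0,0.022,0.5],"rotation":[0,0,0],"jaw":1},{"dp":[0,0.022,0.695],"rotation":[0,0,0],"jaw":1},{"dp":[0,0.022,0.695],"rotation":[0,0,0],"jaw":1},{"dp":[0,0.022,0.695],"rotation":[0,0,0],"jaw":0.1},{"dp":[0,0.022,0.695],"rotation":[0,0,0],"jaw":0.0},{"dp":[0,0.022,0.695],"rotation":[0,0,0],"jaw":0},{"dp":[0,0.022,0.695],"rotation":[0,0,0],"jaw":0}]' 30
python3 -m pendant '[{"dp":[0,0,0],"rotation":[0,0,0],"jaw":0},{"dp":[0,0,0],"rotation":[0,0,0],"jaw":0},{"dp":[0,0,0],"rotation":[0,0,-0.02],"jaw":0},{"dp":[0,0,0],"rotation":[0,0,-0.04],"jaw":0},{"dp":[0,0,0],"rotation":[0,0,-0.04],"jaw":0}]'
python3 -c "
from h import *
st();print(r.read_state()['torque'])"
```

```text
time: 3.82
ee_pos: [0.6713, 0.0115, 0.2567]
eef_rot: [1.0, 0.001, 0.0, 0.0]
ft_force: [0.1, 0.1, 0.4]
width: 0.0548
grip_force: 0.0
time: 4.45
ee_pos: [0.6706, 0.0132, 0.2563]
eef_rot: [0.992, 0.127, -0.0, -0.001]
ft_force: [-2.9, 4.7, 1.6]
width: 0.0136
grip_force: 30.0
t 4.45 pos [0.6706 0.0132 0.2563] rot
 [[ 0.9676  0.2526 -0.0012]
 [ 0.2526 -0.9676  0.002 ]
 [-0.0006 -0.0022 -1.    ]] 
F [-2.9423  4.7006  1.5657] w 0.013594775900239707 g 29.998859292827547 q [ 0.2517  0.4675 -0.498   1.2484  0.2157  1.4787 -1.5359]
[1.0003 0.6911 0.0938]
```

```bash
python3 -m pendant '[{"dp":[0.005,0,0],"rotation":[0,0,-0.025],"jaw":0},{"dp":[0.005,0,0],"rotation":[0,0,-0.05],"jaw":0},{"dp":[0.005,0,0],"rotation":[0,0,-0.075],"jaw":0},{"dp":[0.005,0,0],"rotation":[0,0,-0.1],"jaw":0},{"dp":[0.005,0,0],"rotation":[0,0,-0.125],"jaw":0},{"dp":[0.005,0,0],"rotation":[0,0,-0.15],"jaw":0},{"dp":[0.005,0,0],"rotation":[0,0,-0.165],"jaw":0},{"dp":[0.005,0,0],"rotation":[0,0,-0.165],"jaw":0}]'
python3 -c "
from h import *
st();print(r.read_state()['torque'])
s=r.read_state();M=R.from_quat(s['eef_rot']).as_matrix()
print('per 0.1m +y:',M.T@[0,.1,0]/.15, 'yaw',np.degrees(np.arctan2(M[1,0],M[0,0])))
"
```

```text
time: 5.45
ee_pos: [0.6717, 0.0119, 0.2563]
eef_rot: [0.8, 0.601, -0.0, -0.0]
ft_force: [-2.1, 1.5, 0.5]
width: 0.0134
grip_force: 30.0
t 5.45 pos [0.6717 0.0119 0.2563] rot
 [[ 0.2788  0.9604 -0.0005]
 [ 0.9604 -0.2788  0.0004]
 [ 0.0003 -0.0006 -1.    ]] 
F [-2.1428  1.4866  0.5278] w 0.01338268326160522 g 29.998835516162217 q [ 0.3567  0.5036 -0.666   1.2389  0.3031  1.4977 -0.5515]
[0.3302 0.4082 0.0927]
per 0.1m +y: [ 0.6402 -0.1859  0.0003] yaw 73.81189914699378
```

```bash
python3 -m pendant '[{"dp":[0.13,-0.037,0],"rotation":[0,0,0],"jaw":0},{"dp":[0.26,-0.074,0],"rotation":[0,0,0],"jaw":0},{"dp":[0.39,-0.112,0],"rotation":[0,0,0],"jaw":0},{"dp":[0.52,-0.149,0],"rotation":[0,0,0],"jaw":0},{"dp":[0.64,-0.186,0],"rotation":[0,0,0],"jaw":0},{"dp":[0.72,-0.209,0],"rotation":[0,0,0],"jaw":0},{"dp":[0.768,-0.223,0],"rotation":[0,0,0],"jaw":0},{"dp":[0.768,-0.223,0],"rotation":[0,0,0],"jaw":0}]'
python3 -m pendant '[{"dp":[0.019,-0.006,0],"rotation":[0,0,0],"jaw":0},{"dp":[0.038,-0.011,0],"rotation":[0,0,0],"jaw":0},{"dp":[0.038,-0.011,0],"rotation":[0,0,0],"jaw":0}]'
python3 -m pendant '[{"dp":[0.019,-0.006,0],"rotation":[0,0,0],"jaw":0},{"dp":[0.038,-0.011,0],"rotation":[0,0,0],"jaw":0},{"dp":[0.038,-0.011,0],"rotation":[0,0,0],"jaw":0}]'
```

```text
time: 6.45
ee_pos: [0.6736, 0.1335, 0.2564]
eef_rot: [0.799, 0.601, 0.002, 0.001]
ft_force: [12.2, 1.7, -3.5]
width: 0.0137
grip_force: 30.0
time: 6.82
ee_pos: [0.6737, 0.1384, 0.2563]
eef_rot: [0.8, 0.601, 0.002, 0.001]
ft_force: [11.4, -0.5, -3.4]
width: 0.0138
grip_force: 30.0
time: 7.2
ee_pos: [0.6738, 0.1429, 0.2564]
eef_rot: [0.8, 0.6, 0.001, 0.002]
ft_force: [11.0, -4.3, -2.6]
width: 0.0137
grip_force: 30.0
```

```bash
python3 -m pendant '[{"dp":[0.013,-0.014,0],"rotation":[0,0,0],"jaw":0},{"dp":[0.013,-0.014,0],"rotation":[0,0,0],"jaw":0},{"dp":[0.013,-0.014,0],"rotation":[0,0,0],"jaw":0}]'
python3 -m pendant '[{"dp":[0.015,-0.004,0],"rotation":[0,0,0],"jaw":0},{"dp":[0.02,-0.006,0],"rotation":[0,0,0],"jaw":0},{"dp":[0.02,-0.006,0],"rotation":[0,0,0],"jaw":0}]'
```

```text
time: 7.58
ee_pos: [0.6737, 0.1431, 0.2563]
eef_rot: [0.801, 0.599, 0.002, 0.003]
ft_force: [17.1, -8.5, -2.9]
width: 0.0134
grip_force: 30.0
time: 7.95
ee_pos: [0.6738, 0.1433, 0.2563]
eef_rot: [0.802, 0.598, 0.0, 0.004]
ft_force: [13.0, -16.5, -0.9]
width: 0.0135
grip_force: 30.0
```

The carriage has met the collar: y is stuck at 0.143 and the force is rising. I'll tighten the knob.

```bash
python3 -m pendant '[{"dp":[0,0,0],"rotation":[0,0,0.027],"jaw":0},{"dp":[0,0,0],"rotation":[0,0,0.054],"jaw":0},{"dp":[0,0,0],"rotation":[0,0,0.081],"jaw":0},{"dp":[0,0,0],"rotation":[0,0,0.108],"jaw":0},{"dp":[0,0,0],"rotation":[0,0,0.135],"jaw":0},{"dp":[0,0,0],"rotation":[0,0,0.16],"jaw":0},{"dp":[0,0,0],"rotation":[0,0,0.18],"jaw":0},{"dp":[0,0,0],"rotation":[0,0,0.19],"jaw":0}]'
python3 -c "
from h import *
st();print(r.read_state()['torque'])"
python3 -m pendant '[{"dp":[0,0,0],"rotation":[0,0,0.01],"jaw":0},{"dp":[0,0,0],"rotation":[0,0,0.018],"jaw":0},{"dp":[0,0,0],"rotation":[0,0,0.018],"jaw":0}]'
python3 -c "
from h import *
st();print(r.read_state()['torque'])"
```

```text
time: 8.95
ee_pos: [0.6727, 0.1445, 0.2563]
eef_rot: [0.999, 0.043, 0.002, 0.003]
ft_force: [9.5, -14.9, -1.3]
width: 0.0137
grip_force: 30.0
t 8.95 pos [0.6727 0.1445 0.2563] rot
 [[ 0.9963  0.0864  0.0039]
 [ 0.0864 -0.9962 -0.0061]
 [ 0.0034  0.0064 -1.    ]] 
F [  9.5275 -14.8775  -1.2712] w 0.013657271621234982 g 29.998868240509182 q [ 0.0344  0.5029 -0.4846  1.197   0.2343  1.4925 -1.9005]
[-3.0449 -1.9685  0.1099]
time: 9.32
ee_pos: [0.6727, 0.1446, 0.2564]
eef_rot: [1.0, -0.012, 0.002, 0.003]
ft_force: [9.2, -13.7, -1.5]
width: 0.0137
grip_force: 30.0
t 9.325 pos [0.6727 0.1446 0.2564] rot
 [[ 0.9997 -0.0238  0.0041]
 [-0.0238 -0.9997 -0.0059]
 [ 0.0042  0.0058 -1.    ]] 
F [  9.2226 -13.6845  -1.5446] w 0.013663818916434494 g 29.999522378202528 q [ 0.0232  0.4999 -0.4667  1.1978  0.2252  1.4905 -2.0058]
[-3.0171 -2.0284  0.268 ]
```

The torque has jumped to 0.27, so the knob is at its hard stop. I'll release, rise and look.

```bash
python3 -m pendant '[{"dp":[0,0,0],"rotation":[0,0,0],"jaw":0.5},{"dp":[0,0,0],"rotation":[0,0,0],"jaw":0.8},{"dp":[0,0,0],"rotation":[0,0,0],"jaw":1},{"dp":[0,0,-0.2],"rotation":[0,0,0],"jaw":1},{"dp":[0,0,-0.5],"rotation":[0,0,0],"jaw":1},{"dp":[-0.3,0,-0.8],"rotation":[0,0,0],"jaw":1},{"dp":[-0.7,0.2,-0.8],"rotation":[0,0,0],"jaw":1},{"dp":[-1,0.5,-0.8],"rotation":[0,0,0],"jaw":1}]'
python3 - <<'E'
from h import *
st()
w=snap('wrist','w2'); t=snap('top','t2')
for c in (w,t):
    P=cloud(c).reshape(-1,3)
    m=(P[:,2]>.272)&(P[:,2]<.295)&(abs(P[:,0]-.67)<.045)&(abs(P[:,1]-.145)<.05); Q=P[m]
    print(len(Q)); 
    if len(Q)>5: print('knob',cv2.minAreaRect(Q[:,:2].astype(np.float32)))
    m=(abs(P[:,2]-.236)<.003)&(abs(P[:,1]-.145)<.045)&(abs(P[:,0]-.67)<.04);
    if m.sum()>5: print('sleeve',np.percentile(P[m],[2,98],axis=0))
a=cv2.imread('pics/t2.png'); cv2.imwrite('pics/e.png',np.vstack([cv2.resize(a[130:210,180:320],(560,320)),cv2.resize(cv2.imread('pics/w2.png')[0:210],(560,230))]))
E
```

```text
time: 10.32
ee_pos: [0.5215, 0.0828, 0.3767]
eef_rot: [1.0, -0.007, 0.001, -0.0]
ft_force: [0.7, -1.5, 1.0]
width: 0.0834
grip_force: 0.0
t 10.325 pos [0.5215 0.0828 0.3767] rot
 [[ 0.9999 -0.0133  0.0011]
 [-0.0133 -0.9999  0.0009]
 [ 0.0011 -0.0009 -1.    ]] 
F [ 0.7099 -1.4706  1.0457] w 0.0834002797712921 g 0.0 q [ 0.2004  0.1113 -0.4887  1.4196  0.0517  1.6222 -1.867 ]
1163
knob ((0.6724636554718018, 0.14426368474960327), (0.014665462076663971, 0.056915365159511566), 88.8073959350586)
sleeve [[0.6486 0.113  0.2333]
 [0.6983 0.1838 0.2379]]
153
knob ((0.6748155951499939, 0.14483357965946198), (0.05753236636519432, 0.013939633965492249), 0.5132787227630615)
sleeve [[0.6516 0.1143 0.2332]
 [0.7012 0.1859 0.2385]]
```

View pics/e.png

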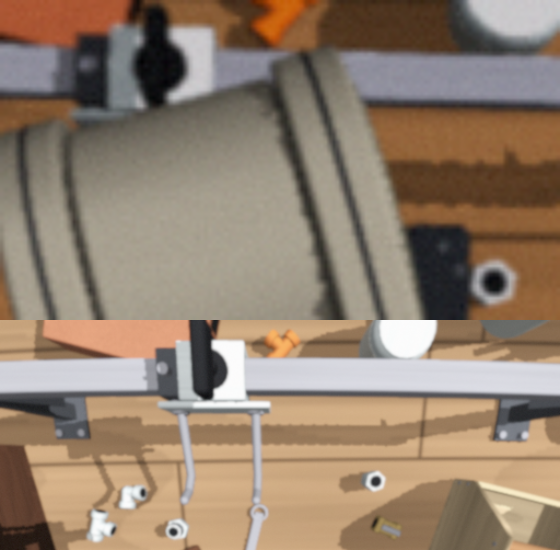

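The carriage is against the collar ((118,70) in the view) and the knob bar is back along x. The seat is at about (0.5725, 0.1445, 0.200). I'll move over to the tote and look at its handle.

```bash
for i in 1 2 3; do python3 -m pendant '[{"dp":[-0.09,0.49,0],"rotation":[0,0,0],"jaw":1},{"dp":[-0.18,0.985,0],"rotation":[0,0,0],"jaw":1},{"dp":[-0.18,0.985,0],"rotation":[0,0,0],"jaw":1},{"dp":[-0.18,0.985,0],"rotation":[0,0,0],"jaw":1}]' | head -2; done
python3 -m pendant '[{"dp":[0,0,0],"rotation":[0,0,-0.218],"jaw":1},{"dp":[0,0,0],"rotation":[0,0,-0.218],"jaw":1},{"dp":[0,0,0],"rotation":[0,0,-0.218],"jaw":1},{"dp":[0,0,0],"rotation":[0,0,-0.218],"jaw":1},{"dp":[0,0,0],"rotation":[0,0,-0.218],"jaw":1},{"dp":[0,0,0],"rotation":[0,0,-0.218],"jaw":1},{"dp":[0,0,0],"rotation":[0,0,-0.218],"jaw":1},{"dp":[0,0,0],"rotation":[0,0,-0.218],"jaw":1}]'
python3 - <<'E'
from h import *
st()
w=snap('wrist','w3')
P=cloud(w).reshape(-1,3); im=w['image'].reshape(-1,3).astype(int)
orange=(im[:,0]-im[:,2]>60)&(im[:,0]>120)
m=orange&(P[:,2]>.135)&(P[:,2]<.17)&(abs(P[:,0]-.447)<.08)&(abs(P[:,1]+.324)<.12); Q=P[m]
print(len(Q),cv2.minAreaRect(Q[:,:2].astype(np.float32)),np.percentile(Q[:,2],[2,50,98]))
m=(P[:,2]>.1)&(P[:,2]<.2)&(abs(P[:,0]-.447)<.15)&(abs(P[:,1]+.324)<.15);Q=P[m];print(cv2.minAreaRect(Q[:,:2].astype(np.float32)),np.percentile(Q[:,2],99))
E
```

```text
time: 10.92
ee_pos: [0.4939, -0.0676, 0.3763]
time: 11.42
ee_pos: [0.4648, -0.2138, 0.376]
time: 11.92
ee_pos: [0.4358, -0.3604, 0.3757]
time: 12.92
ee_pos: [0.437, -0.3576, 0.3766]
eef_rot: [0.777, 0.629, 0.001, 0.0]
ft_force: [-0.0, 0.0, 0.0]
width: 0.0871
grip_force: 0.0
t 12.925 pos [ 0.437  -0.3576  0.3766] rot
 [[ 0.2084  0.978   0.001 ]
 [ 0.978  -0.2084  0.0007]
 [ 0.0009  0.0009 -1.    ]] 
F [-0.0047  0.0032  0.0052] w 0.08710689338753369 g 0.0 q [ 0.7695  0.1741 -0.194   1.3402  0.0323  1.63    0.3703]
1768 ((0.45221713185310364, -0.31628984212875366), (0.1736295074224472, 0.021144697442650795), 76.73136138916016) [0.1543 0.1597 0.1622]
((0.4517267346382141, -0.31611841917037964), (0.18998919427394867, 0.11815033853054047), 76.81295013427734) 0.169099173640925
```

View pics/w3.png

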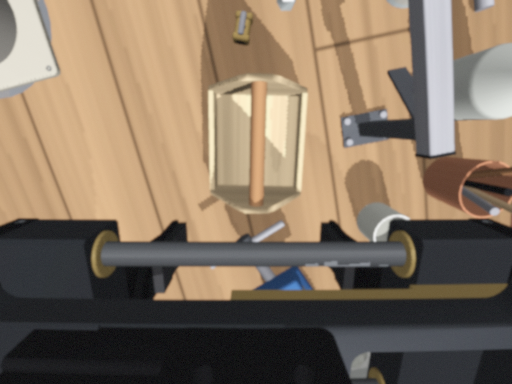

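The wrist view shows the dowel from (258,82) to (257,203), upright in the image. Depth gives its middle at (0.452, -0.316, 0.149), at yaw 76.75° and 174 mm long, which agrees with the sizes given.

I'll tilt the tool 30° about the dowel so that the gripper's body stays clear of the knob when hanging.

```bash
python3 -m pendant '[{"dp":[0,0,0],"rotation":[0,0,0.0034],"jaw":1},{"dp":[0,0,0],"rotation":[0,0,0.0034],"jaw":1}]' |head -2
python3 -m pendant '[{"dp":[0,0,0],"rotation":[-0.0283,0,0],"jaw":1},{"dp":[0,0,0],"rotation":[-0.056,0,0],"jaw":1},{"dp":[0,0,0],"rotation":[-0.0833,0,0],"jaw":1},{"dp":[0,0,0],"rotation":[-0.0833,0,0],"jaw":1}]'
python3 - <<'E'
from h import *
st()
s=r.read_state(); M=R.from_quat(s['eef_rot']).as_matrix(); h=np.array([.452,-.3163,.1495])
for d in (-.08,.019): print((M.T@(h+d*M[:,2]-s['ee_pos']))/.15)
E
```

```text
time: 13.22
ee_pos: [0.4356, -0.3599, 0.3764]
time: 13.72
ee_pos: [0.432, -0.3605, 0.3748]
eef_rot: [0.761, 0.595, 0.16, 0.203]
ft_force: [0.3, 0.5, 0.5]
width: 0.087
grip_force: 0.0
t 13.725 pos [ 0.432  -0.3605  0.3748] rot
 [[ 0.2414  0.8407  0.4848]
 [ 0.9704 -0.2098 -0.1194]
 [ 0.0013  0.4993 -0.8664]] 
F [0.3136 0.4967 0.5435] w 0.0870359840371177 g 0.0 q [ 0.9057 -0.173  -0.1144  1.7852 -0.3194  1.0911  0.6294]
[ 0.316  -0.6997  0.7971]
[ 0.316  -0.6997  1.4571]
```

```bash
python3 -m pendant '[{"dp":[0.316,-0.4,0.2],"rotation":[0,0,0.001],"jaw":1},{"dp":[0.316,-0.7,0.5],"rotation":[0,0,0.001],"jaw":1},{"dp":[0.316,-0.7,0.79],"rotation":[0,0,0.001],"jaw":1},{"dp":[0.316,-0.7,0.79],"rotation":[0,0,0.001],"jaw":1},{"dp":[0.316,-0.7,0.79],"rotation":[0,0,0.001],"jaw":1}]'
python3 - <<'E'
from h import *
s=r.read_state(); M=R.from_quat(s['eef_rot']).as_matrix(); h=np.array([.452,-.3163,.1495]);print(M)
for d in (-.08,.019): print((M.T@(h+d*M[:,2]-s['ee_pos']))/.15)
E
```

```text
time: 14.35
ee_pos: [0.4166, -0.3078, 0.2236]
eef_rot: [0.761, 0.594, 0.161, 0.204]
ft_force: [0.2, 0.3, 0.9]
width: 0.0872
grip_force: 0.0
[[ 0.242   0.8394  0.4867]
 [ 0.9703 -0.2106 -0.1191]
 [ 0.0025  0.5011 -0.8654]]
[ 0.0011 -0.0378  0.016 ]
[ 0.0011 -0.0378  0.676 ]
```

```bash
python3 -m pendant '[{"dp":[0,-0.038,0.25],"rotation":[0,0,0],"jaw":1},{"dp":[0,-0.038,0.5],"rotation":[0,0,0],"jaw":1},{"dp":[0,-0.038,0.675],"rotation":[0,0,0],"jaw":1},{"dp":[0,-0.038,0.675],"rotation":[0,0,0],"jaw":1},{"dp":[0,-0.038,0.675],"rotation":[0,0,0],"jaw":0},{"dp":[0,-0.038,0.675],"rotation":[0,0,0],"jaw":0},{"dp":[0,-0.038,0.675],"rotation":[0,0,0],"jaw":0},{"dp":[0,-0.038,0.675],"rotation":[0,0,0],"jaw":0}]' 50
python3 -m pendant '[{"dp":[0,0,0],"rotation":[0,0,0],"jaw":0},{"dp":[0,0,0],"rotation":[0,0,0],"jaw":0}]'
python3 - <<'E'
from h import *
s=r.read_state(); M=R.from_quat(s['eef_rot']).as_matrix();print('pinch',s['ee_pos']-.019*M[:,2], 'up .1:',M.T@[0,0,.1]/.15)
E
```

```text
time: 15.35
ee_pos: [0.4597, -0.3183, 0.1311]
eef_rot: [0.762, 0.594, 0.16, 0.203]
ft_force: [0.7, 0.7, -0.4]
width: 0.0546
grip_force: 0.0
time: 15.6
ee_pos: [0.4596, -0.3181, 0.1306]
eef_rot: [0.762, 0.594, 0.16, 0.203]
ft_force: [0.1, 1.2, -0.7]
width: 0.035
grip_force: 0.0
pinch [ 0.4504 -0.3159  0.1471] up .1: [ 0.0021  0.3332 -0.5774]
```

```bash
python3 -m pendant '[{"dp":[0,0,0],"rotation":[0,0,0],"jaw":0},{"dp":[0,0,0],"rotation":[0,0,0],"jaw":0},{"dp":[0,0,0],"rotation":[0,0,0],"jaw":0},{"dp":[0,0,0],"rotation":[0,0,0],"jaw":0}]'
python3 -m pendant '[{"dp":[0,0.08,-0.14],"rotation":[0,0,0],"jaw":0},{"dp":[0,0.16,-0.28],"rotation":[0,0,0],"jaw":0},{"dp":[0,0.24,-0.42],"rotation":[0,0,0],"jaw":0},{"dp":[0,0.32,-0.56],"rotation":[0,0,0],"jaw":0},{"dp":[0,0.4,-0.693],"rotation":[0,0,0],"jaw":0},{"dp":[0,0.4,-0.693],"rotation":[0,0,0],"jaw":0}]'
python3 - <<'E'
from h import *
s=r.read_state(); M=R.from_quat(s['eef_rot']).as_matrix();st()
a=np.arctan2(M[1,0],M[0,0]); print('toolx yaw',np.degrees(a)); 
T=R.from_euler('z',np.pi/2-a).as_matrix()@M
print('rot',R.from_matrix(M.T@T).as_rotvec()/2/np.pi)
seat=np.array([.5725,.1445,.2])
w=seat+[-.13,0,.055]  # waypoint handle
print('pinch',s['ee_pos']-.019*M[:,2],'to way',(M.T@(w+.019*T[:,2]-s['ee_pos']))/.15)
E
```

```text
time: 16.1
ee_pos: [0.4609, -0.3187, 0.132]
eef_rot: [0.761, 0.594, 0.161, 0.204]
ft_force: [6.0, -1.0, 4.0]
width: 0.0202
grip_force: 50.0
time: 16.85
ee_pos: [0.4592, -0.3186, 0.2507]
eef_rot: [0.762, 0.594, 0.16, 0.203]
ft_force: [-0.4, -0.2, -6.5]
width: 0.0203
grip_force: 50.0
t 16.85 pos [ 0.4592 -0.3186  0.2507] rot
 [[ 0.2429  0.84    0.4851]
 [ 0.97   -0.2118 -0.119 ]
 [ 0.0028  0.4995 -0.8663]] 
F [-0.419  -0.24   -6.4843] w 0.020313642502914054 g 49.98884551227093 q [ 0.85   -0.149  -0.181   2.0219 -0.3261  0.8079  0.5898]
toolx yaw 75.94146996055164
rot [ 0.0001  0.0195 -0.0338]
pinch [ 0.45   -0.3163  0.2671] to way [ 2.9831 -0.7347 -0.3206]
```

```bash
python3 -m pendant '[{"dp":[0,0,0],"rotation":[0,0.006,-0.011],"jaw":0},{"dp":[0,0,0],"rotation":[0,0.013,-0.023],"jaw":0},{"dp":[0,0,0],"rotation":[0,0.0195,-0.0338],"jaw":0},{"dp":[0,0,0],"rotation":[0,0.0195,-0.0338],"jaw":0}]'
for i in 1 2 3; do python3 -m pendant '[{"dp":[0.15,0,0],"rotation":[0,0,0],"jaw":0},{"dp":[0.3,0,0],"rotation":[0,0,0],"jaw":0},{"dp":[0.5,0,0],"rotation":[0,0,0],"jaw":0},{"dp":[0.7,0,0],"rotation":[0,0,0],"jaw":0},{"dp":[0.85,0,0],"rotation":[0,0,0],"jaw":0},{"dp":[0.95,0,0],"rotation":[0,0,0],"jaw":0},{"dp":[1,0,0],"rotation":[0,0,0],"jaw":0},{"dp":[1,0,0],"rotation":[0,0,0],"jaw":0}]'; done
cat > seat.py <<'E'
from h import *
s=r.read_state(); M=R.from_quat(s['eef_rot']).as_matrix();st()
seat=np.array([.5725,.1445,.2]); z=np.array([.5,0,-.866]); y=np.array([.866,0,.5]); T=np.c_[np.cross(y,z),y,z]
print('rot',R.from_matrix(M.T@T).as_rotvec()/2/np.pi,'pinch-seat',s['ee_pos']-.019*M[:,2]-seat)
for w in ([-.13,0,.055],[0,0,.055],[0,0,.0]): print(w,(M.T@(seat+w+.019*M[:,2]-s['ee_pos']))/.15)
E
python3 seat.py
```

```text
time: 17.35
ee_pos: [0.4584, -0.3185, 0.248]
eef_rot: [0.684, 0.682, 0.184, 0.18]
ft_force: [0.9, -0.8, -5.5]
width: 0.0202
grip_force: 50.0
time: 18.35
ee_pos: [0.4595, -0.1686, 0.2509]
eef_rot: [0.683, 0.683, 0.184, 0.182]
ft_force: [-0.0, -0.7, -5.1]
width: 0.0207
grip_force: 50.0
time: 19.35
ee_pos: [0.4597, -0.0187, 0.2516]
eef_rot: [0.683, 0.683, 0.184, 0.182]
ft_force: [0.1, 0.7, -4.7]
width: 0.0202
grip_force: 50.0
time: 20.35
ee_pos: [0.4598, 0.1311, 0.252]
eef_rot: [0.683, 0.683, 0.184, 0.182]
ft_force: [-0.0, 0.1, -4.6]
width: 0.0206
grip_force: 50.0
t 20.35 pos [0.4598 0.1311 0.252 ] rot
 [[ 0.0004  0.8658  0.5004]
 [ 1.     -0.0019  0.0025]
 [ 0.0031  0.5004 -0.8658]] 
F [-0.0192  0.0635 -4.5635] w 0.02060561635356786 g 49.98616084456444 q [ 0.4919 -0.4835 -0.783   2.1591 -0.2429  0.835  -0.2017]
rot [ 0.0001 -0.0004 -0.0003] pinch-seat [-0.1222 -0.0134  0.0685]
[-0.13, 0, 0.055] [ 0.0892 -0.0902  0.052 ]
[0, 0, 0.055] [0.0895 0.6602 0.4857]
[0, 0, 0.0] [0.0884 0.4767 0.8032]
```

```bash
python3 -m pendant '[{"dp":[0.089,0,0],"rotation":[0,0,0],"jaw":0},{"dp":[0.089,0,0],"rotation":[0,0,0],"jaw":0},{"dp":[0.089,0,0],"rotation":[0,0,0],"jaw":0}]'
python3 seat.py | tail -4; python3 -c "
from h import *
snap('side','s4');big('s4',(60,60,420,330),2,'s4b')"
```

```text
time: 20.72
ee_pos: [0.4596, 0.1445, 0.252]
eef_rot: [0.683, 0.683, 0.184, 0.182]
ft_force: [0.1, -0.2, -5.7]
width: 0.0199
grip_force: 50.0
rot [ 0.0001 -0.0003 -0.0002] pinch-seat [-0.1224 -0.      0.0684]
[-0.13, 0, 0.055] [-0.0002 -0.0889  0.0521]
[0, 0, 0.055] [-0.      0.6615  0.4858]
[0, 0, 0.0] [-0.001   0.478   0.8032]
```

View pics/s4b.png

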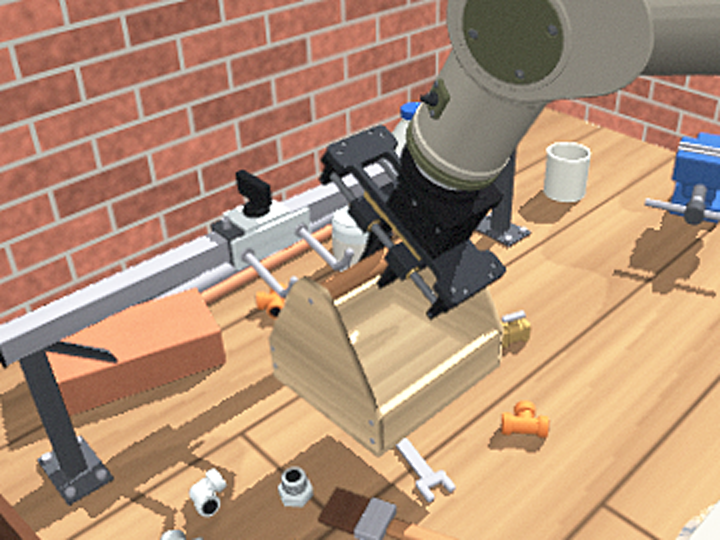

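The tote hangs in the grip in front of the prongs. Its near end board has its apex at (310,290) and bottom corners at (272,365) and (383,450) in the view. I'll check that it is level by projecting the expected corners.

```bash
python3 -c "
from h import *
c=load('s4'); h=np.array([.5725-.1224,.1445,.2684])
for d in ([0,.095,.018],[.085,.095,-.15],[-.085,.095,-.15],[-.085,-.095,-.15],[.085,.095,-.095],[-.085,.095,-.095]): print(d,(proj(c,h+d)-[60,60])*2)
P=cloud(c); 
for u,v in ((325,340),(325,400),(300,370),(360,400),(350,420),(310,320)): print(P[v//2+60,u//2+60])
"
```

```text
[0, 0.095, 0.018] [307.8331 284.8166]
[0.085, 0.095, -0.15] [271.5061 374.8241]
[-0.085, 0.095, -0.15] [375.2287 457.5926]
[-0.085, -0.095, -0.15] [497.6645 366.2782]
[0.085, 0.095, -0.095] [266.1917 337.0852]
[-0.085, 0.095, -0.095] [373.7267 418.5111]
[0.4312 0.2404 0.2316]
[0.4401 0.2402 0.146 ]
[0.4774 0.2399 0.1631]
[0.3845 0.2388 0.1838]
[0.4018 0.2386 0.1438]
[0.4515 0.2398 0.2442]
```

It is level to within a few degrees. I'll bring it in along +x, then lower it.

```bash
python3 -m pendant '[{"dp":[0,-0.045,0.026],"rotation":[0,0,0],"jaw":0},{"dp":[0,0.05,0.08],"rotation":[0,0,0],"jaw":0},{"dp":[0,0.2,0.18],"rotation":[0,0,0],"jaw":0},{"dp":[0,0.35,0.28],"rotation":[0,0,0],"jaw":0},{"dp":[0,0.5,0.38],"rotation":[0,0,0],"jaw":0},{"dp":[0,0.6,0.44],"rotation":[0,0,0],"jaw":0},{"dp":[0,0.661,0.486],"rotation":[0,0,0],"jaw":0},{"dp":[0,0.661,0.486],"rotation":[0,0,0],"jaw":0}]'
python3 -m pendant '[{"dp":[0,0,0],"rotation":[0,0,0],"jaw":0},{"dp":[0,0,0],"rotation":[0,0,0],"jaw":0}]'
python3 seat.py | tail -4
```

```text
time: 21.78
ee_pos: [0.5819, 0.1445, 0.2376]
eef_rot: [0.684, 0.682, 0.184, 0.181]
ft_force: [-0.4, 0.2, -4.8]
width: 0.0202
grip_force: 50.0
time: 22.02
ee_pos: [0.5815, 0.1449, 0.2385]
eef_rot: [0.683, 0.683, 0.184, 0.183]
ft_force: [-0.4, -0.2, -5.0]
width: 0.0204
grip_force: 50.0
rot [ 0.0001 -0.0003 -0.0001] pinch-seat [-0.0005  0.0004  0.0549]
[-0.13, 0, 0.055] [-0.0026 -0.747  -0.4324]
[0, 0, 0.055] [-0.0027  0.0032  0.0014]
[0, 0, 0.0] [-0.0035 -0.1803  0.3188]
```

```bash
python3 -m pendant '[{"dp":[0,-0.028,0.048],"rotation":[0,0,0],"jaw":0},{"dp":[0,-0.056,0.096],"rotation":[0,0,0],"jaw":0},{"dp":[0,-0.084,0.145],"rotation":[0,0,0],"jaw":0},{"dp":[0,-0.112,0.193],"rotation":[0,0,0],"jaw":0},{"dp":[0,-0.14,0.241],"rotation":[0,0,0],"jaw":0},{"dp":[0,-0.157,0.27],"rotation":[0,0,0],"jaw":0},{"dp":[0,-0.167,0.289],"rotation":[0,0,0],"jaw":0},{"dp":[0,-0.167,0.289],"rotation":[0,0,0],"jaw":0}]'
python3 seat.py | tail -4
python3 -m pendant '[{"dp":[0,-0.007,0.012],"rotation":[0,0,0],"jaw":0},{"dp":[0,-0.013,0.023],"rotation":[0,0,0],"jaw":0},{"dp":[0,-0.013,0.023],"rotation":[0,0,0],"jaw":0}]'
python3 seat.py | tail -4
```

```text
time: 23.02
ee_pos: [0.5823, 0.1451, 0.1887]
eef_rot: [0.683, 0.683, 0.185, 0.182]
ft_force: [1.0, -0.1, -3.8]
width: 0.0207
grip_force: 50.0
rot [ 0.0002 -0.0005 -0.0003] pinch-seat [0.0002 0.0006 0.0052]
[-0.13, 0, 0.055] [-0.0029 -0.585  -0.7226]
[0, 0, 0.055] [-0.0028  0.1651 -0.2884]
[0, 0, 0.0] [-0.0041 -0.0186  0.0289]
time: 23.4
ee_pos: [0.584, 0.1455, 0.1866]
eef_rot: [0.683, 0.682, 0.186, 0.183]
ft_force: [6.8, 0.3, 1.0]
width: 0.0202
grip_force: 50.0
rot [ 0.0008 -0.0006 -0.0003] pinch-seat [0.0019 0.0009 0.003 ]
[-0.13, 0, 0.055] [-0.0047 -0.5844 -0.7428]
[0, 0, 0.055] [-0.0048  0.1638 -0.3055]
[0, 0, 0.0] [-0.0063 -0.0212  0.011 ]
```

```bash
python3 -m pendant '[{"dp":[0,0.001,0.012],"rotation":[0,0,0],"jaw":0},{"dp":[0,0.0015,0.024],"rotation":[0,0,0],"jaw":0},{"dp":[0,0.0015,0.024],"rotation":[0,0,0],"jaw":0}]'
python3 seat.py | grep pinch
```

```text
time: 23.78
ee_pos: [0.5867, 0.1459, 0.1844]
eef_rot: [0.683, 0.682, 0.187, 0.184]
ft_force: [9.3, 0.9, 3.7]
width: 0.0203
grip_force: 50.0
rot [ 0.0011 -0.0007 -0.0003] pinch-seat [0.0046 0.0013 0.0008]
```

```bash
python3 -m pendant '[{"dp":[0,-0.006,0.012],"rotation":[0,0,0],"jaw":0},{"dp":[0,-0.01,0.02],"rotation":[0,0,0],"jaw":0},{"dp":[0,-0.01,0.02],"rotation":[0,0,0],"jaw":0},{"dp":[0,-0.01,0.02],"rotation":[0,0,0],"jaw":0}]'
python3 seat.py | grep pinch;python3 -c "
from h import *
snap('side','s5');big('s5',(130,90,370,270),3,'s5b')"
```

```text
time: 24.28
ee_pos: [0.5881, 0.1461, 0.1831]
eef_rot: [0.682, 0.682, 0.188, 0.185]
ft_force: [-1.3, -2.4, 21.5]
width: 0.0201
grip_force: 50.1
rot [ 0.0016 -0.0006 -0.0003] pinch-seat [ 0.006   0.0016 -0.0006]
```

View pics/s5b.png

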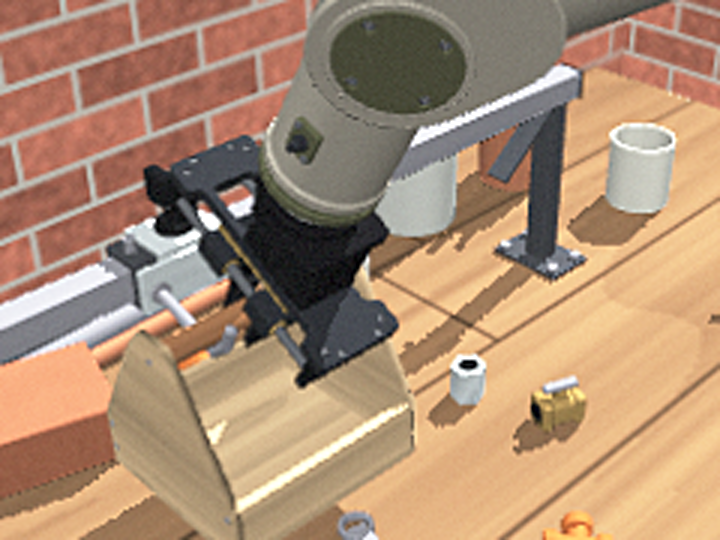

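The handle is seated between the plate and the tips, and the tug reads 21 N down. I'll ease it to a gentle tug and hold.

```bash
python3 -m pendant '[{"dp":[0,0.006,-0.01],"rotation":[0,0,0],"jaw":0},{"dp":[0,0.006,-0.01],"rotation":[0,0,0],"jaw":0},{"dp":[0,0.006,-0.01],"rotation":[0,0,0],"jaw":0}]'
python3 seat.py | grep pinch
```

```text
time: 24.7
ee_pos: [0.5876, 0.146, 0.1837]
eef_rot: [0.683, 0.682, 0.188, 0.184]
ft_force: [7.1, 0.4, 8.8]
width: 0.0202
grip_force: 50.1
rot [ 0.0014 -0.0007 -0.0004] pinch-seat [0.0055 0.0014 0.0001]
```

```bash
python3 -m pendant '[{"dp":[0,0,0],"rotation":[0,0,0],"jaw":0},{"dp":[0,0,0],"rotation":[0,0,0],"jaw":0},{"dp":[0,0,0],"rotation":[0,0,0],"jaw":0},{"dp":[0,0,0],"rotation":[0,0,0],"jaw":0},{"dp":[0,0,0],"rotation":[0,0,0],"jaw":0},{"dp":[0,0,0],"rotation":[0,0,0],"jaw":0}]'
python3 -m pendant '[{"dp":[0,0,0],"rotation":[0,0,0],"jaw":0.35},{"dp":[0,0,0],"rotation":[0,0,0],"jaw":0.5},{"dp":[0,0,0],"rotation":[0,0,0],"jaw":0.5},{"dp":[0,0,-0.1],"rotation":[0,0,0],"jaw":0.5},{"dp":[0,0,-0.3],"rotation":[0,0,0],"jaw":0.5},{"dp":[0,0,-0.6],"rotation":[0,0,0],"jaw":0.7},{"dp":[0,0,-0.9],"rotation":[0,0,0],"jaw":1},{"dp":[0,0,-0.9],"rotation":[0,0,0],"jaw":1}]'
python3 - <<'E'
from h import *
st()
w=snap('wrist','w6');t=snap('top','t6');snap('side','s6')
a=cv2.imread('pics/s6.png');b=cv2.imread('pics/t6.png')
cv2.imwrite('pics/f.png',np.hstack([cv2.resize(a[90:290,100:360],(468,360)),cv2.resize(b[130:270,100:340],(330,193*2))[:360]]))
E
```

```text
time: 25.45
ee_pos: [0.5876, 0.146, 0.1837]
eef_rot: [0.683, 0.682, 0.188, 0.184]
ft_force: [8.0, 0.9, 8.8]
width: 0.0207
grip_force: 50.1
time: 26.45
ee_pos: [0.5168, 0.1454, 0.3001]
eef_rot: [0.682, 0.683, 0.186, 0.185]
ft_force: [-0.1, 0.7, -0.8]
width: 0.0658
grip_force: 0.0
t 26.45 pos [0.5168 0.1454 0.3001] rot
 [[-0.0006  0.863   0.5051]
 [ 1.     -0.0002  0.0014]
 [ 0.0013  0.5051 -0.863 ]] 
F [-0.0578  0.6527 -0.8248] w 0.06579725928285204 g 0.0 q [ 0.6791 -0.3794 -0.9309  1.9724 -0.2     0.8896 -0.2103]
```

View pics/f.png

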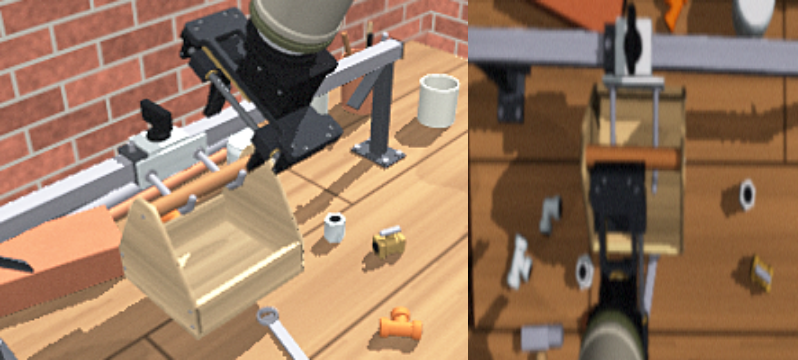

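The tote hangs on both prongs with the robot clear of it. Next are the fittings: untilt, move toward the coupling and valve, and measure again with the wrist camera's place in the tool frame.

```bash
python3 -m pendant '[{"dp":[0,0.1,-0.17],"rotation":[0.0283,0,0],"jaw":1},{"dp":[0,0.2,-0.34],"rotation":[0.0566,0,0],"jaw":1},{"dp":[0,0.2,-0.34],"rotation":[0.0841,0,0],"jaw":1},{"dp":[0,0.2,-0.34],"rotation":[0.0841,0,0],"jaw":1}]'
python3 -m pendant '[{"dp":[-0.4,-0.1,0],"rotation":[0,0,0],"jaw":1},{"dp":[-0.8,-0.2,0],"rotation":[0,0,0],"jaw":1},{"dp":[-1,-0.2,0],"rotation":[0,0,0],"jaw":1},{"dp":[-1,-0.2,0],"rotation":[0,0,0],"jaw":1}]'
python3 -m pendant '[{"dp":[-0.4,0,0],"rotation":[0,0,0],"jaw":1},{"dp":[-0.8,0,0],"rotation":[0,0,0],"jaw":1},{"dp":[-0.95,0,0],"rotation":[0,0,0],"jaw":1},{"dp":[-0.95,0,0],"rotation":[0,0,0],"jaw":1}]'
cat > meas.py <<'E'
from h import *
import sys
def rects(tags):
    for tag in tags:
        P=cloud(load(tag)); Z=P[...,2]; m=((Z>.008)&(Z<.06)&(P[...,0]>.36)&(P[...,0]<.62)&(P[...,1]>-.25)&(P[...,1]<.5)).astype(np.uint8)
        n,L,S,_=cv2.connectedComponentsWithStats(m)
        for i in range(1,n):
            if S[i,4]<60: continue
            Q=P[L==i]; (cx,cy),(w,h),a=cv2.minAreaRect(Q[:,:2].astype(np.float32))
            if max(w,h)>.09: continue
            if w<h: w,h,a=h,w,a+90
            print(tag,np.array([cx,cy]),'size',np.array([w,h]),'long axis',round(a%180,1),'ztop',round(float(np.percentile(Q[:,2],97)),4),'px',S[i,:2]+S[i,2:4]//2)
if __name__=='__main__': rects(sys.argv[1:])
E
python3 - <<'E'
from h import *
st()
w=snap('wrist','w7');snap('top','t7');snap('side','s7')
s=r.read_state();M=np.eye(4);M[:3,:3]=R.from_quat(s['eef_rot']).as_matrix();M[:3,3]=s['ee_pos'];print('cam in tool',(np.linalg.inv(M)@w['T']))
a=cv2.imread('pics/w7.png'); cv2.imwrite('pics/g.png',cv2.resize(a[:230],(800,360)))
E
python3 meas.py t7 s7 w7
```

```text
time: 27.1
ee_pos: [0.5184, 0.1433, 0.3546]
eef_rot: [0.708, 0.706, -0.001, -0.006]
ft_force: [-1.2, 0.3, 1.1]
width: 0.0864
grip_force: 0.0
time: 27.6
ee_pos: [0.4869, -0.0093, 0.3542]
eef_rot: [0.709, 0.705, -0.001, -0.004]
ft_force: [0.4, 0.3, 1.6]
width: 0.087
grip_force: 0.0
time: 28.1
ee_pos: [0.4872, -0.1484, 0.3542]
eef_rot: [0.708, 0.707, 0.0, -0.004]
ft_force: [0.6, 0.7, 0.7]
width: 0.0872
grip_force: 0.0
t 28.1 pos [ 0.4872 -0.1484  0.3542] rot
 [[ 0.0013  1.     -0.0053]
 [ 1.     -0.0013  0.0056]
 [ 0.0056 -0.0053 -1.    ]] 
F [0.6458 0.715  0.656 ] w 0.08716463723552907 g 0.0 q [ 1.2063  0.1566 -1.1037  1.4833  0.1348  1.593   0.1084]
cam in tool [[-0.0044 -0.9685 -0.249   0.0652]
 [ 1.     -0.004  -0.0021 -0.0002]
 [ 0.0011 -0.249   0.9685 -0.1615]
 [ 0.      0.      0.      1.    ]]
t7 [0.6122 0.1608] size [0.0768 0.0123] long axis 90.3 ztop 0.0599 px [220 180]
t7 [0.6114 0.0843] size [0.0472 0.015 ] long axis 89.4 ztop 0.0598 px [246 181]
t7 [ 0.5555 -0.084 ] size [0.0311 0.0282] long axis 46.5 ztop 0.0391 px [303 200]
t7 [0.5319 0.3463] size [0.0476 0.0391] long axi
[... 626 characters left out ...]
.0442 0.041 ] long axis 82.6 ztop 0.0275 px [164 306]
s7 [0.4644 0.2736] size [0.0365 0.0325] long axis 65.4 ztop 0.0344 px [208 303]
s7 [0.3927 0.2447] size [0.0761 0.0518] long axis 22.3 ztop 0.0154 px [238 316]
s7 [0.4741 0.4132] size [0.0576 0.0438] long axis 157.8 ztop 0.0267 px [152 339]
s7 [0.3848 0.3632] size [0.0868 0.0491] long axis 91.7 ztop 0.0279 px [194 348]
w7 [0.3665 0.0245] size [0.0209 0.0123] long axis 91.9 ztop 0.0275 px [185  68]
w7 [ 0.3657 -0.003 ] size [0.0201 0.0114] long axis 89.7 ztop 0.027 px [185  85]
w7 [ 0.5542 -0.0854] size [0.0313 0.0289] long axis 109.0 ztop 0.0382 px [292 133]
w7 [ 0.4691 -0.117 ] size [0.0467 0.0296] long axis 67.7 ztop 0.0448 px [244 150]
```

View pics/g.png

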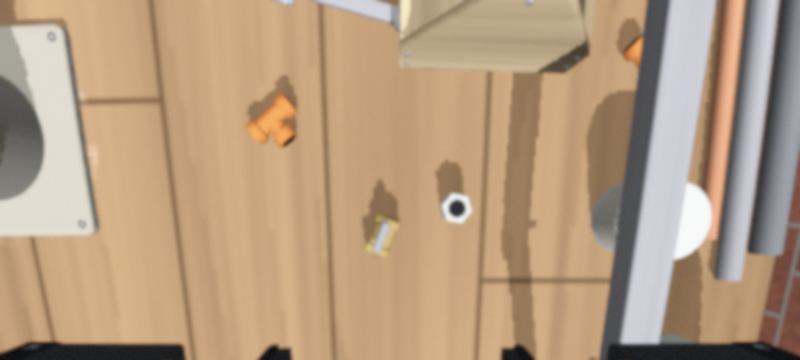

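The wrist view agrees with the overhead depths (coupling at (456,208), valve at (382,236) in the view). I'll take the valve first, tool y at -22.5°.

```bash
python3 -m pendant '[{"dp":[0.1,-0.06,0.4],"rotation":[0,0,0.029],"jaw":1},{"dp":[0.21,-0.127,0.7],"rotation":[0,0,0.058],"jaw":1},{"dp":[0.21,-0.127,0.93],"rotation":[0,0,0.0625],"jaw":1},{"dp":[0.21,-0.127,0.93],"rotation":[0,0,0.0625],"jaw":1}]'|head -2
python3 -m pendant '[{"dp":[0,0,0.3],"rotation":[0,0,0],"jaw":1},{"dp":[0,0,0.7],"rotation":[0,0,0],"jaw":1},{"dp":[0,0,0.95],"rotation":[0,0,0],"jaw":1},{"dp":[0,0,0.95],"rotation":[0,0,0],"jaw":1}]'
python3 -c "
from h import *
go([.468,-.1165,.006],np.radians(-22.5))"
```

```text
time: 28.75
ee_pos: [0.4663, -0.1142, 0.2146]
time: 29.25
ee_pos: [0.4665, -0.1147, 0.0731]
eef_rot: [0.831, 0.556, -0.001, -0.004]
ft_force: [0.0, -0.6, 1.3]
width: 0.087
grip_force: 0.0
dp [-0.0083  0.0173  0.4471] rot [-0.0012 -0.0003  0.0003] deg 0.477244017409722
```

```bash
python3 -m pendant '[{"dp":[-0.008,0.017,0.25],"rotation":[0,0,0],"jaw":1},{"dp":[-0.008,0.017,0.44],"rotation":[0,0,0],"jaw":1},{"dp":[-0.008,0.017,0.44],"rotation":[0,0,0],"jaw":1},{"dp":[-0.008,0.017,0.44],"rotation":[0,0,0],"jaw":0},{"dp":[-0.008,0.017,0.44],"rotation":[0,0,0],"jaw":0},{"dp":[-0.008,0.017,0.44],"rotation":[0,0,0],"jaw":0},{"dp":[-0.008,0.017,0.44],"rotation":[0,0,0],"jaw":0},{"dp":[-0.008,0.017,0.44],"rotation":[0,0,0],"jaw":0}]' 40
python3 -m pendant '[{"dp":[0,0,0],"rotation":[0,0,0],"jaw":0},{"dp":[0,0,0],"rotation":[0,0,0],"jaw":0},{"dp":[0,0,-0.3],"rotation":[0,0,0],"jaw":0},{"dp":[0,0,-0.6],"rotation":[0,0,0],"jaw":0},{"dp":[0,0,-1],"rotation":[0,0,0],"jaw":0},{"dp":[0,0,-1],"rotation":[0,0,0],"jaw":0}]'
cat > drop.py <<'E'
# offsets to the drop pose: tool y along -y or +y, tilt th leaning to -x, TCP at p
from h import *
import sys
p=np.array(eval(sys.argv[1])); th=np.radians(float(sys.argv[2])); sg=float(sys.argv[3])
s=r.read_state(); M=R.from_quat(s['eef_rot']).as_matrix()
z=np.array([np.sin(th),0,-np.cos(th)]); y=np.array([0,sg,0.]); T=np.c_[np.cross(y,z),y,z]
print('t',s['time'],'pos',np.array(s['ee_pos']),'w',s['width'],'g',s['grip_force'],'q7',s['joint_positions'][6])
print('dp',M.T@(p-s['ee_pos'])/.15,'rot',R.from_matrix(M.T@T).as_rotvec()/2/np.pi,'deg',np.degrees(np.linalg.norm(R.from_matrix(M.T@T).as_rotvec())))
E
python3 - <<'E'
from h import *
st()
# hung tote: handle position & front wall from top view t7
P=cloud(load('t7')).reshape(-1,3); im=load('t7')['image'].reshape(-1,3).astype(int)
b=(P[:,1]>.04)&(P[:,1]<.26)&(P[:,0]>.45)&(P[:,0]<.66)
for lo,hi in((.20,.218),(.09,.115),(.04,.075),(.17,.2)):
    m=b&(P[:,2]>lo)&(P[:,2]<hi); Q=P[m]; print(lo,hi,len(Q),np.percentile(Q,[1,50,99],axis=0).ravel() if len(Q) else '')
E
python3 drop.py '[.525,.145,.22]' 35 1; python3 drop.py '[.525,.145,.22]' 35 -1
```

```text
time: 30.25
ee_pos: [0.4685, -0.1176, 0.0075]
eef_rot: [0.832, 0.555, -0.001, -0.002]
ft_force: [0.2, -0.1, -0.4]
width: 0.0451
grip_force: 0.0
time: 31.0
ee_pos: [0.4714, -0.1183, 0.1611]
eef_rot: [0.832, 0.556, 0.001, 0.001]
ft_force: [-0.2, -0.2, -2.3]
width: 0.0258
grip_force: 40.0
t 31.0 pos [ 0.4714 -0.1183  0.1611] rot
 [[ 0.3828  0.9238  0.0015]
 [ 0.9238 -0.3828 -0.0003]
 [ 0.0003  0.0015 -1.    ]] 
F [-0.1569 -0.1944 -2.2557] w 0.025841830453762888 g 39.98876631259918 q [ 1.1573  0.2061 -1.0888  1.8571  0.1965  1.1931 -0.3885]
0.2 0.218 906 [0.5497 0.0521 0.2005 0.5797 0.1475 0.21   0.6596 0.2408 0.2177]
0.09 0.115 389 [0.4923 0.0541 0.0909 0.5005 0.1626 0.1064 0.6584 0.2376 0.1146]
0.04 0.075 2453 [0.5013 0.0632 0.0541 0.5619 0.149  0.0595 0.6542 0.2342 0.0693]
0.17 0.2 243 [0.5309 0.0521 0.1705 0.5993 0.1846 0.1932 0.6447 0.2413 0.1999]
t 31.0 pos [ 0.4714 -0.1183  0.1611] w 0.025841830453762888 g 39.98876631259918 q7 -0.38851331563596775
dp [ 1.7586 -0.3412 -0.3924] rot [-0.0948 -0.0633 -0.3014] deg 115.99473924563758
t 31.0 pos [ 0.4714 -0.1183  0.1611] w 0.025841830453762888 g 39.98876631259918 q7 -0.38851331563596775
dp [ 1.7586 -0.3412 -0.3924] rot [-0.057   0.0854  0.1814] deg 75.03138315519618
```

```bash
python3 -m pendant '[{"dp":[0.1,0,-0.3],"rotation":[-0.008,0.012,0.026],"jaw":0},{"dp":[0.2,-0.1,-0.5],"rotation":[-0.016,0.024,0.052],"jaw":0},{"dp":[0.3,-0.1,-0.5],"rotation":[-0.024,0.036,0.078],"jaw":0},{"dp":[0.4,-0.16,-0.5],"rotation":[-0.032,0.048,0.104],"jaw":0},{"dp":[0.5,-0.2,-0.5],"rotation":[-0.04,0.06,0.13],"jaw":0},{"dp":[0.6,-0.25,-0.5],"rotation":[-0.048,0.072,0.156],"jaw":0},{"dp":[0.6,-0.25,-0.5],"rotation":[-0.057,0.0854,0.1814],"jaw":0},{"dp":[0.6,-0.25,-0.5],"rotation":[-0.057,0.0854,0.1814],"jaw":0}]'
python3 drop.py '[.49,.125,.20]' 35 -1
```

```text
time: 32.0
ee_pos: [0.4676, -0.0225, 0.2316]
eef_rot: [0.957, 0.013, 0.289, 0.002]
ft_force: [0.7, -0.8, -0.9]
width: 0.0259
grip_force: 40.0
t 32.0 pos [ 0.4676 -0.0225  0.2316] w 0.02590034266944454 g 39.987260699272156 q7 -1.1587206590882648
dp [ 0.0335 -0.9814  0.2629] rot [-0.0008  0.0039  0.0042] deg 2.085107596641204
```

```bash
python3 -m pendant '[{"dp":[0.01,-0.3,0.1],"rotation":[0,0.004,0.004],"jaw":0},{"dp":[0.03,-0.6,0.2],"rotation":[0,0.004,0.004],"jaw":0},{"dp":[0.03,-0.9,0.26],"rotation":[0,0.004,0.004],"jaw":0},{"dp":[0.03,-0.98,0.26],"rotation":[0,0.004,0.004],"jaw":0},{"dp":[0.03,-0.98,0.26],"rotation":[0,0.004,0.004],"jaw":0}]'
python3 drop.py '[.535,.125,.105]' 35 -1
```

```text
time: 32.62
ee_pos: [0.489, 0.1253, 0.2002]
eef_rot: [0.954, 0.004, 0.3, -0.002]
ft_force: [-0.2, -0.6, -1.3]
width: 0.0262
grip_force: 40.0
t 32.625 pos [0.489  0.1253 0.2002] w 0.026183457730618177 g 39.98916149139404 q7 -1.6795083027559046
dp [-0.112   0.0053  0.6956] rot [-0.001   0.0001  0.001 ] deg 0.5045560272349384
```

```bash
python3 -m pendant '[{"dp":[-0.04,0,0.25],"rotation":[0,0,0],"jaw":0},{"dp":[-0.07,0,0.5],"rotation":[0,0,0],"jaw":0},{"dp":[-0.085,0,0.65],"rotation":[0,0,0],"jaw":0},{"dp":[-0.085,0,0.715],"rotation":[0,0,0],"jaw":0},{"dp":[-0.085,0,0.715],"rotation":[0,0,0],"jaw":0},{"dp":[-0.085,0,0.715],"rotation":[0,0,0],"jaw":0.6},{"dp":[-0.085,0,0.715],"rotation":[0,0,0],"jaw":0.6},{"dp":[-0.085,0,0.715],"rotation":[0,0,0],"jaw":0.6}]'
python3 drop.py '[.49,.125,.20]' 35 -1
```

```text
time: 33.62
ee_pos: [0.5406, 0.1248, 0.1058]
eef_rot: [0.954, 0.002, 0.301, -0.002]
ft_force: [-0.5, 0.4, 0.5]
width: 0.047
grip_force: 0.0
t 33.625 pos [0.5406 0.1248 0.1058] w 0.04698647954615801 g 0.0 q7 -2.6036062682903203
dp [ 0.0843 -0.0047 -0.708 ] rot [-0.0009  0.      0.0003] deg 0.3220026941681125
```

Joint 7 sits right at its range limit here, so I'll back out and use the half-turned wrist from now on.

```bash
python3 -m pendant '[{"dp":[0.02,0,-0.2],"rotation":[0,0,0],"jaw":0.6},{"dp":[0.05,0,-0.4],"rotation":[0,0,0],"jaw":0.6},{"dp":[0.085,0,-0.7],"rotation":[0,0,0],"jaw":1},{"dp":[0.085,0,-0.95],"rotation":[0,0,0],"jaw":1},{"dp":[0.085,0,-0.95],"rotation":[0,0,0],"jaw":1}]'
python3 - <<'E'
from h import *
st(); c=snap('top','t8'); snap('side','s8')
go([.554,-.0845,.2],np.radians(19))
big('s8',(100,120,340,300),3.2,'s8b')
E
python3 meas.py t8 s8
```

```text
time: 34.25
ee_pos: [0.4698, 0.1264, 0.2361]
eef_rot: [0.952, 0.003, 0.306, -0.003]
ft_force: [0.1, -0.1, 0.2]
width: 0.0744
grip_force: 0.0
t 34.25 pos [0.4698 0.1264 0.2361] rot
 [[ 0.8126  0.0081  0.5828]
 [ 0.004  -1.      0.0084]
 [ 0.5828 -0.0045 -0.8126]] 
F [ 0.0944 -0.0586  0.1784] w 0.074443427611458 g 0.0 q [ 0.3833 -0.4876 -0.7281  2.2529 -0.1709  0.6724 -1.8443]
dp [0.3319 1.4023 0.4886] rot [-0.0612 -0.0845  0.1916] deg 78.5529330535618
t8 [0.6125 0.1533] size [0.0618 0.0126] long axis 90.2 ztop 0.0599 px [223 180]
t8 [ 0.5554 -0.0845] size [0.0316 0.0283] long axis 108.9 ztop 0.0392 px [303 200]
t8 [0.5323 0.3466] size [0.047  0.0405] long axis 89.2 ztop 0.028 px [160 208]
t8 [0.4772 0.4118] size [0.0576 0.0444] long axis 160.0 ztop 0.0277 px [137 225]
t8 [0.4375 0.2888] size [0.0326 0.0282] long axis 138.7 ztop 0.0346 px [179 239]
t8 [0.3854 0.3609] size [0.0877 0.0503] long axis 91.4 ztop 0.0289 px [154 257]
s8 [ 0.5522 -0.0834] size [0.0344 0.0296] long axis 110.1 ztop 0.0366 px [286 216]
s8 [0.5268 0.3487] size [0.0446 0.041 ] long axis 86.3 ztop 0.0279 px [164 306]
s8 [0.4746 0.4129] size [0.0592 0.0438] long axis 157.8 ztop 0.0267 px [152 339]
s8 [0.3851 0.3633] size [0.0873 0.05  ] long axis 91.3 ztop 0.0279 px [194 348]
```

View pics/s8b.png

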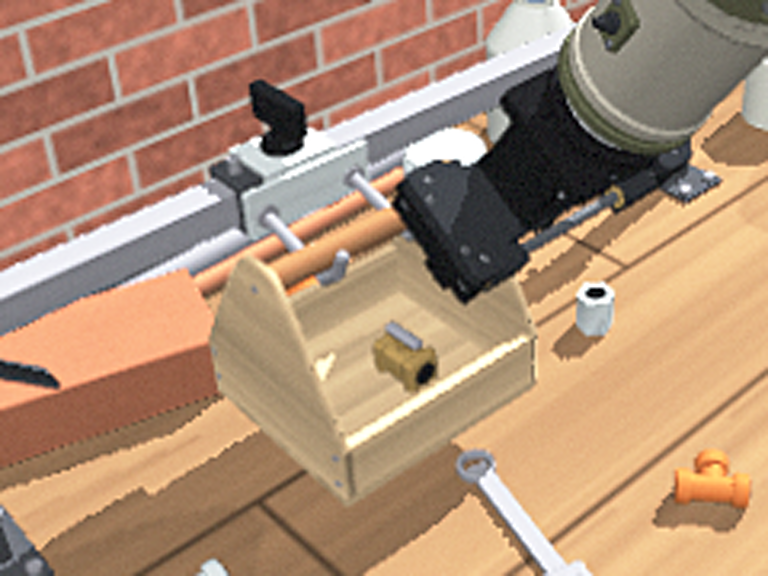

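The valve lies in the tote at (405,355) in the view. Top-view depth shows the bush was knocked to (0.4375, 0.289). Next is the coupling.

```bash
python3 -m pendant '[{"dp":[0,0.2,-0.1],"rotation":[-0.0076,-0.0106,0.024],"jaw":1},{"dp":[0.1,0.4,-0.1],"rotation":[-0.0153,-0.0211,0.048],"jaw":1},{"dp":[0.15,0.6,-0.1],"rotation":[-0.023,-0.0317,0.072],"jaw":1},{"dp":[0.2,0.8,0],"rotation":[-0.0306,-0.0422,0.096],"jaw":1},{"dp":[0.25,0.95,0],"rotation":[-0.0383,-0.0528,0.12],"jaw":1},{"dp":[0.3,0.95,0],"rotation":[-0.046,-0.0634,0.144],"jaw":1},{"dp":[0.33,0.95,0],"rotation":[-0.0535,-0.074,0.168],"jaw":1},{"dp":[0.33,0.95,0],"rotation":[-0.0612,-0.0845,0.1916],"jaw":1}]'
python3 -c "
from h import *
go([.554,-.0845,.12],np.radians(19))"
```

```text
time: 35.35
ee_pos: [0.4901, -0.0199, 0.2619]
eef_rot: [0.868, -0.492, 0.063, -0.007]
ft_force: [-0.0, 0.5, 0.3]
width: 0.0874
grip_force: 0.0
dp [ 0.4874 -0.0713  1.0095] rot [-0.0134 -0.0151  0.0331] deg 13.966394272311684
```

```bash
cat >> h.py <<'E'
def goy(p,yaw,lean=None):
    """no flip; lean=(azimuth rad, angle rad): tool top leans towards that azimuth"""
    s=r.read_state(); M=R.from_quat(s['eef_rot']).as_matrix()
    y=np.array([np.cos(yaw),np.sin(yaw),0]); z=np.array([0,0,-1.]); T=np.c_[np.cross(y,z),y,z]
    if lean: a,th=lean; T=R.from_rotvec(th*np.array([-np.sin(a),np.cos(a),0])).as_matrix()@T
    v=R.from_matrix(M.T@T).as_rotvec()
    print('pos',np.array(s['ee_pos']),'w',s['width'],'g',s['grip_force'],'q',np.array(s['joint_positions']))
    print('dp',M.T@(np.array(p)-s['ee_pos'])/.15,'rot',v/2/np.pi,'deg',np.degrees(np.linalg.norm(v)))
E
python3 -c "
from h import *
goy([.53,-.0845,.25],np.radians(-70))"
```

```text
pos [ 0.4901 -0.0199  0.2619] w 0.0873608607510305 g 0.0 q [ 1.3372 -0.0927 -1.3276  1.7913 -0.0423  1.2558 -2.5857]
dp [0.4953 0.0013 0.1312] rot [ 0.0015 -0.0219 -0.2193] deg 79.34981909842624
```

```bash
python3 -m pendant '[{"dp":[0.1,0,0],"rotation":[0,-0.0027,-0.0274],"jaw":1},{"dp":[0.2,0,0],"rotation":[0,-0.0055,-0.0548],"jaw":1},{"dp":[0.3,0,0],"rotation":[0,-0.0082,-0.0822],"jaw":1},{"dp":[0.4,0,0.05],"rotation":[0,-0.011,-0.1096],"jaw":1},{"dp":[0.45,0,0.1],"rotation":[0,-0.0137,-0.137],"jaw":1},{"dp":[0.5,0,0.13],"rotation":[0,-0.0164,-0.1644],"jaw":1},{"dp":[0.5,0,0.13],"rotation":[0.001,-0.0192,-0.1919],"jaw":1},{"dp":[0.5,0,0.13],"rotation":[0.0015,-0.0219,-0.2193],"jaw":1}]' | head -2
python3 -c "
from h import *
goy([.554,-.0845,.12],np.radians(19))"
```

```text
time: 36.35
ee_pos: [0.5306, -0.0854, 0.2506]
pos [ 0.5306 -0.0854  0.2506] w 0.08739469606997148 g 0.0 q [ 1.174   0.4429 -1.3963  1.604   0.4395  1.4659 -1.4679]
dp [0.1478 0.0476 0.8706] rot [ 0.0002  0.0001 -0.2461] deg 88.60848293059856
```

```bash
python3 -m pendant '[{"dp":[0.15,0.05,0],"rotation":[0,0,-0.0295],"jaw":1},{"dp":[0.15,0.05,0],"rotation":[0,0,-0.059],"jaw":1},{"dp":[0.15,0.05,0.1],"rotation":[0,0,-0.0885],"jaw":1},{"dp":[0.15,0.05,0.2],"rotation":[0,0,-0.118],"jaw":1},{"dp":[0.15,0.05,0.4],"rotation":[0,0,-0.1475],"jaw":1},{"dp":[0.15,0.05,0.6],"rotation":[0,0,-0.177],"jaw":1},{"dp":[0.15,0.05,0.8],"rotation":[0,0,-0.2065],"jaw":1},{"dp":[0.15,0.05,0.87],"rotation":[0,0,-0.236],"jaw":1}]' | head -2
python3 -c "
from h import *
goy([.554,-.0845,.006],np.radians(19))"
```

```text
time: 37.35
ee_pos: [0.5536, -0.085, 0.1186]
pos [ 0.5536 -0.085   0.1186] w 0.08699219505575732 g 0.0 q [ 1.0996  0.7556 -1.4283  1.7145  0.7657  1.3695 -0.1986]
dp [0.0027 0.0041 0.7506] rot [-0.0001  0.0001 -0.0101] deg 3.622111082111788
```

```bash
python3 -m pendant '[{"dp":[0,0,0.3],"rotation":[0,0,-0.01],"jaw":1},{"dp":[0,0,0.6],"rotation":[0,0,-0.01],"jaw":1},{"dp":[0,0,0.75],"rotation":[0,0,-0.01],"jaw":1},{"dp":[0,0,0.75],"rotation":[0,0,-0.01],"jaw":1},{"dp":[0,0,0.75],"rotation":[0,0,-0.01],"jaw":0},{"dp":[0,0,0.75],"rotation":[0,0,-0.01],"jaw":0},{"dp":[0,0,0.75],"rotation":[0,0,-0.01],"jaw":0},{"dp":[0,0,0.75],"rotation":[0,0,-0.01],"jaw":0}]' 40
python3 -m pendant '[{"dp":[0,0,0],"rotation":[0,0,0],"jaw":0},{"dp":[0,0,0],"rotation":[0,0,0],"jaw":0},{"dp":[0,0,-0.3],"rotation":[0,0,0],"jaw":0},{"dp":[0,0,-0.6],"rotation":[0,0,0],"jaw":0},{"dp":[0,0,-1],"rotation":[0,0,0],"jaw":0},{"dp":[0,0,-1],"rotation":[0,0,0],"jaw":0}]'
python3 -c "
from h import *
st()"; python3 drop.py '[.48,.0,.24]' 35 1
```

```text
time: 38.35
ee_pos: [0.5551, -0.0854, 0.0092]
eef_rot: [0.583, 0.813, -0.002, 0.002]
ft_force: [-0.4, 0.3, 0.0]
width: 0.0549
grip_force: 0.0
time: 39.1
ee_pos: [0.5567, -0.0838, 0.163]
eef_rot: [0.582, 0.813, -0.0, 0.005]
ft_force: [-0.4, -0.2, -1.5]
width: 0.0332
grip_force: 40.0
t 39.1 pos [ 0.5567 -0.0838  0.163 ] rot
 [[-0.3216  0.9469  0.0076]
 [ 0.9468  0.3216 -0.0065]
 [-0.0086  0.0051 -0.9999]] 
F [-0.3691 -0.1531 -1.4641] w 0.033249882662690175 g 39.994771289639175 q [ 1.1044  0.6772 -1.4339  1.667   0.6892  1.4059 -0.0942]
t 39.1 pos [ 0.5567 -0.0838  0.163 ] w 0.033249882662690175 g 39.994771289639175 q7 -0.09421393289193936
dp [ 0.689  -0.3018 -0.5209] rot [-0.0604 -0.0825 -0.1912] deg 78.06921385289151
```

```bash
python3 -m pendant '[{"dp":[0.1,-0.1,-0.3],"rotation":[-0.0076,-0.0103,-0.0239],"jaw":0},{"dp":[0.2,-0.2,-0.5],"rotation":[-0.0151,-0.0206,-0.0478],"jaw":0},{"dp":[0.3,-0.3,-0.52],"rotation":[-0.0227,-0.031,-0.0717],"jaw":0},{"dp":[0.4,-0.3,-0.52],"rotation":[-0.0302,-0.0413,-0.0956],"jaw":0},{"dp":[0.5,-0.3,-0.52],"rotation":[-0.0378,-0.0516,-0.1195],"jaw":0},{"dp":[0.6,-0.3,-0.52],"rotation":[-0.0453,-0.062,-0.1434],"jaw":0},{"dp":[0.69,-0.3,-0.52],"rotation":[-0.053,-0.072,-0.167],"jaw":0},{"dp":[0.69,-0.3,-0.52],"rotation":[-0.0604,-0.0825,-0.1912],"jaw":0}]'
python3 -c "
from h import *
print(np.array(r.read_state()['joint_positions']))"; python3 drop.py '[.49,.145,.20]' 35 1
```

```text
time: 40.1
ee_pos: [0.4781, -0.0001, 0.2362]
eef_rot: [0.103, 0.962, -0.001, 0.253]
ft_force: [-0.2, -1.1, -1.3]
width: 0.0333
grip_force: 40.0
[ 0.8314 -0.4778 -0.7719  2.1896 -0.4017  0.8137  1.5954]
t 40.1 pos [ 0.4781 -0.0001  0.2362] w 0.033294427213952434 g 39.99295832589269 q7 1.595351929118416
dp [0.2406 0.9506 0.1977] rot [-0.0101 -0.0154 -0.0311] deg 13.026725096508816
```

```bash
python3 -m pendant '[{"dp":[0.1,0.3,0.05],"rotation":[-0.005,-0.0077,-0.0155],"jaw":0},{"dp":[0.2,0.6,0.1],"rotation":[-0.0101,-0.0154,-0.0311],"jaw":0},{"dp":[0.24,0.95,0.18],"rotation":[-0.0101,-0.0154,-0.0311],"jaw":0},{"dp":[0.24,0.95,0.198],"rotation":[-0.0101,-0.0154,-0.0311],"jaw":0},{"dp":[0.24,0.95,0.198],"rotation":[-0.0101,-0.0154,-0.0311],"jaw":0}]'
python3 -c "
from h import *
print(np.array(r.read_state()['joint_positions']))"; python3 drop.py '[.54,.165,.105]' 35 1
```

```text
time: 40.72
ee_pos: [0.491, 0.1434, 0.1997]
eef_rot: [0.004, 0.954, 0.001, 0.298]
ft_force: [-0.0, -0.6, -1.0]
width: 0.0326
grip_force: 40.0
[ 0.6591 -0.4454 -1.0048  2.2333 -0.2578  0.5922  1.3265]
t 40.725 pos [0.491  0.1434 0.1997] w 0.03256779968074258 g 39.99420474283397 q7 1.3265162012421623
dp [0.092  0.144  0.7048] rot [-0.0001 -0.0008 -0.0012] deg 0.5278191253436817
```

```bash
python3 -m pendant '[{"dp":[0.03,0.14,0.25],"rotation":[0,0,0],"jaw":0},{"dp":[0.07,0.144,0.5],"rotation":[0,0,0],"jaw":0},{"dp":[0.092,0.144,0.65],"rotation":[0,0,0],"jaw":0},{"dp":[0.092,0.144,0.705],"rotation":[0,0,0],"jaw":0},{"dp":[0.092,0.144,0.705],"rotation":[0,0,0],"jaw":0},{"dp":[0.092,0.144,0.705],"rotation":[0,0,0],"jaw":0.6},{"dp":[0.092,0.144,0.705],"rotation":[0,0,0],"jaw":0.6},{"dp":[0.092,0.144,0.705],"rotation":[0,0,0],"jaw":0.6}]'
python3 -c "
from h import *
print(np.array(r.read_state()['joint_positions']))"
python3 -m pendant '[{"dp":[0,0,-0.2],"rotation":[0,0,0],"jaw":0.6},{"dp":[-0.03,0,-0.4],"rotation":[0,0,0],"jaw":0.6},{"dp":[-0.09,0,-0.7],"rotation":[0,0,0],"jaw":1},{"dp":[-0.09,0,-0.98],"rotation":[0,0,0],"jaw":1},{"dp":[-0.09,0,-0.98],"rotation":[0,0,0],"jaw":1}]'
python3 - <<'E'
from h import *
c=snap('top','t9'); snap('side','s9')
goy([.4375,.2888,.2],np.radians(50))
im=cv2.imread('pics/s9.png')[120:300,100:340]; cv2.imwrite('pics/s9b.png',np.hstack([cv2.resize(im,(480,360)),cv2.resize(cv2.imread('pics/t9.png')[180:270,110:200],(320,360))]))
E
python3 meas.py t9 s9
```

```text
time: 41.72
ee_pos: [0.5405, 0.165, 0.1058]
eef_rot: [0.004, 0.954, 0.0, 0.299]
ft_force: [0.5, 0.0, 0.2]
width: 0.0502
grip_force: 0.0
[ 0.7794  0.1512 -1.3648  2.2165  0.9661  0.5544  0.2601]
time: 42.35
ee_pos: [0.467, 0.1661, 0.2371]
eef_rot: [0.003, 0.954, 0.002, 0.301]
ft_force: [0.2, 0.4, -0.7]
width: 0.0745
grip_force: 0.0
pos [0.4681 0.1678 0.2395] w 0.08172882794785706 g 0.0 q [ 0.3855 -0.4639 -0.8331  2.2042 -0.0992  0.6987  1.1333]
dp [0.3231 0.8044 0.099 ] rot [0.0348 0.0938 0.1068] deg 52.66360347802922
t9 [0.5319 0.3464] size [0.0473 0.0392] long axis 91.1 ztop 0.0287 px [160 208]
t9 [0.4773 0.4116] size [0.0575 0.0438] long axis 160.3 ztop 0.0278 px [137 225]
t9 [0.3845 0.3748] size [0.0588 0.0506] long axis 93.4 ztop 0.0288 px [149 257]
s9 [0.5787 0.0985] size [0.0831 0.073 ] long axis 86.8 ztop 0.0597 px [240 232]
s9 [0.5269 0.349 ] size [0.0452 0.0404] long axis 86.5 ztop 0.0283 px [164 306]
s9 [0.4743 0.4131] size [0.0576 0.0438] long axis 157.6 ztop 0.0267 px [152 339]
s9 [0.3847 0.363 ] size [0.0872 0.0492] long axis 91.2 ztop 0.0276 px [194 348]
```

View pics/s9b.png

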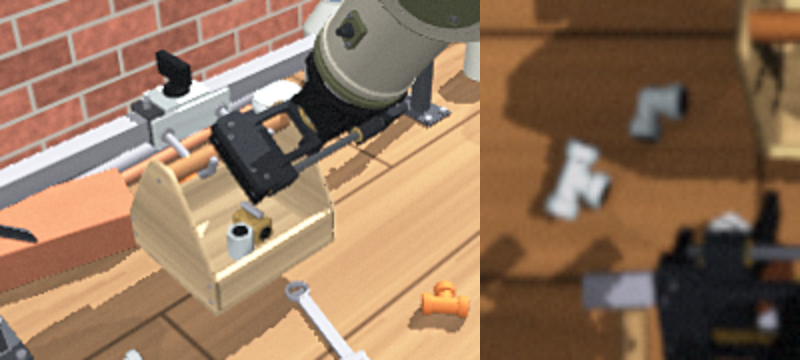

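The coupling is in the tote beside the valve ((240,240) in the view). Next is the bush. I'll straighten up over it and measure with the wrist camera.

```bash
python3 -m pendant '[{"dp":[0.1,0.1,-0.1],"rotation":[0.007,0.019,0.0214],"jaw":1},{"dp":[0.2,0.3,-0.1],"rotation":[0.014,0.0375,0.0427],"jaw":1},{"dp":[0.25,0.5,-0.1],"rotation":[0.021,0.0563,0.064],"jaw":1},{"dp":[0.25,0.7,-0.1],"rotation":[0.028,0.075,0.0854],"jaw":1},{"dp":[0.25,0.8,-0.1],"rotation":[0.0348,0.0938,0.1068],"jaw":1},{"dp":[0.25,0.8,-0.1],"rotation":[0.0348,0.0938,0.1068],"jaw":1}]'|head -2
python3 - <<'E'
from h import *
snap('wrist','w10');snap('top','t10'); snap('side','s10')
for tag in('w10','t10','s10'):
    P=cloud(load(tag)).reshape(-1,3); m=(np.linalg.norm(P[:,:2]-[.44,.288],axis=1)<.045)&(P[:,2]>.022)&(P[:,2]<.06); Q=P[m]
    print(tag,len(Q),cv2.minAreaRect(Q[:,:2].astype(np.float32)) if len(Q)>3 else '', Q.mean(0))
E
python3 meas.py w10 t10 s10; python3 -c "
from h import *
goy([.4375,.2888,.1],np.radians(50))"
```

```text
time: 43.2
ee_pos: [0.4292, 0.2867, 0.2259]
w10 322 ((0.4338810443878174, 0.286843866109848), (0.026353253051638603, 0.02677224949002266), 51.217472076416016) [0.4336 0.2872 0.0317]
t10 62 ((0.4363449215888977, 0.2855273187160492), (0.02540718764066696, 0.0234416201710701), 33.330867767333984) [0.4363 0.2852 0.0309]
s10 128 ((0.432985782623291, 0.28751125931739807), (0.02630970999598503, 0.026301555335521698), 51.23665237426758) [0.4317 0.2878 0.0306]
w10 [0.3971 0.3627] size [0.0865 0.0269] long axis 93.3 ztop 0.0275 px [282 125]
w10 [0.371  0.3648] size [0.0231 0.0224] long axis 92.5 ztop 0.0257 px [270 110]
w10 [0.4751 0.4114] size [0.0563 0.0431] long axis 158.8 ztop 0.0275 px [346 145]
w10 [0.39  0.247] size [0.0745 0.0498] long axis 26.3 ztop 0.0151 px [216 177]
w10 [0.4337 0.2869] size [0.0386 0.0346] long axis 172.8 ztop 0.0335 px [257 181]
w10 [0.5274 0.3478] size [0.043 0.041] long axis 84.3 ztop 0.0278 px [331 203]
w10 [0.373  0.1581] size [0.0273 0.0165] long axis 108.3 ztop 0.01 px [164 204]
w10 [0.5031 0.1456] size [0.0879 0.0147] long axis 89.6 ztop 0.0596 px [210 283]
w10 [0.5291 0.1949] size [0.0466 0.0286] long axis 50.9 ztop 0.0594 px [251 280]
t10 [0.532  0.3464] size [0.0474 0.0392] long axis 90.6 ztop 0.0288 px [160 208]
s10 [0.5666 0.0923] size [0.0683 0.0492] long axis 91.0 ztop 0.0596 px [242 233]
s10 [0.5263 0.3487] size [0.0443 0.0416] long axis 81.7 ztop 0.0278 px [164 306]
s10 [0.4749 0.4129] size [0.0595 0.0438] long axis 157.6 ztop 0.0271 px [152 339]
s10 [0.3849 0.3632] size [0.0872 0.0487] long axis 92.4 ztop 0.0276 px [194 348]
pos [0.4295 0.2862 0.2247] w 0.08716410324401239 g 0.0 q [ 0.4051  0.314  -1.2546  1.6884  0.2933  1.3683 -0.0272]
dp [-0.0386  0.0529  0.8306] rot [-0.001  -0.0018 -0.0005] deg 0.7460521358120914
```

The bush is at (0.434, 0.287), 32 mm tall. The brush and hammer are close by, so I'll use yaw 0° with the jaw partly open.

```bash
python3 -m pendant '[{"dp":[-0.019,0.024,0.1],"rotation":[0,0,0.029],"jaw":0.8},{"dp":[-0.019,0.024,0.3],"rotation":[0,0,0.058],"jaw":0.68},{"dp":[-0.019,0.024,0.5],"rotation":[0,0,0.087],"jaw":0.68},{"dp":[-0.019,0.024,0.7],"rotation":[0,0,0.116],"jaw":0.68},{"dp":[-0.019,0.024,0.83],"rotation":[0,0,0.139],"jaw":0.68},{"dp":[-0.019,0.024,0.83],"rotation":[0,0,0.139],"jaw":0.68}]'
python3 -c "
from h import *
goy([.434,.287,.007],0)"
```

```text
time: 44.1
ee_pos: [0.4317, 0.2864, 0.1014]
eef_rot: [0.707, 0.707, -0.003, -0.002]
ft_force: [0.3, 0.3, 0.5]
width: 0.0592
grip_force: 0.0
pos [0.4317 0.2864 0.1014] w 0.059151817219910106 g 0.0 q [ 0.1848  0.375  -0.9963  1.8395  0.3438  1.1221 -0.9348]
dp [0.0052 0.0198 0.6295] rot [-0.0012  0.0003 -0.0001] deg 0.4314430823392539
```

```bash
python3 -m pendant '[{"dp":[0.005,0.018,0.3],"rotation":[0,0,0],"jaw":0.68},{"dp":[0.005,0.018,0.5],"rotation":[0,0,0],"jaw":0.68},{"dp":[0.005,0.018,0.576],"rotation":[0,0,0],"jaw":0.68},{"dp":[0.005,0.018,0.576],"rotation":[0,0,0],"jaw":0.68},{"dp":[0.005,0.018,0.576],"rotation":[0,0,0],"jaw":0},{"dp":[0.005,0.018,0.576],"rotation":[0,0,0],"jaw":0},{"dp":[0.005,0.018,0.576],"rotation":[0,0,0],"jaw":0},{"dp":[0.005,0.018,0.576],"rotation":[0,0,0],"jaw":0}]' 40
python3 -m pendant '[{"dp":[0,0,0],"rotation":[0,0,0],"jaw":0},{"dp":[0,0,-0.3],"rotation":[0,0,0],"jaw":0},{"dp":[0,0,-0.6],"rotation":[0,0,0],"jaw":0},{"dp":[0,0,-1],"rotation":[0,0,0],"jaw":0},{"dp":[0,0,-1],"rotation":[0,0,0],"jaw":0}]'
python3 drop.py '[.44,.25,.24]' 35 1
```

```text
time: 45.1
ee_pos: [0.4345, 0.288, 0.015]
eef_rot: [0.708, 0.706, -0.003, -0.003]
ft_force: [1.4, 0.8, -0.2]
width: 0.0271
grip_force: 1.0
time: 45.72
ee_pos: [0.4374, 0.2897, 0.1688]
eef_rot: [0.708, 0.706, -0.0, -0.002]
ft_force: [0.5, 0.3, -0.6]
width: 0.026
grip_force: 40.0
t 45.725 pos [0.4374 0.2897 0.1688] w 0.02600717907922661 g 39.99381959438324 q7 -0.8828418312952111
dp [-0.2636  0.017  -0.4754] rot [-0.0763 -0.0766 -0.242 ] deg 95.4349431334666
```

```bash
python3 -m pendant '[{"dp":[0,0,-0.3],"rotation":[-0.0085,-0.0085,-0.027],"jaw":0},{"dp":[-0.1,0,-0.48],"rotation":[-0.017,-0.017,-0.054],"jaw":0},{"dp":[-0.2,0,-0.48],"rotation":[-0.0255,-0.0255,-0.081],"jaw":0},{"dp":[-0.26,0,-0.48],"rotation":[-0.034,-0.034,-0.108],"jaw":0},{"dp":[-0.26,0,-0.48],"rotation":[-0.0425,-0.0425,-0.135],"jaw":0},{"dp":[-0.26,0,-0.48],"rotation":[-0.051,-0.051,-0.162],"jaw":0},{"dp":[-0.26,0,-0.48],"rotation":[-0.0595,-0.0595,-0.189],"jaw":0},{"dp":[-0.26,0,-0.48],"rotation":[-0.0695,-0.0695,-0.219],"jaw":0}]'
python3 -c "
from h import *
print(np.array(r.read_state()['joint_positions']))"; python3 drop.py '[.49,.145,.20]' 35 1
```

```text
time: 46.72
ee_pos: [0.4359, 0.2487, 0.2362]
eef_rot: [0.082, 0.958, -0.001, 0.274]
ft_force: [-0.6, 0.2, -1.1]
width: 0.0259
grip_force: 40.0
[ 0.2432 -0.319  -0.9779  2.0872  0.1904  0.8666  0.5418]
t 46.725 pos [0.4359 0.2487 0.2362] w 0.025937448513290922 g 39.99230682849884 q7 0.5418347089067063
dp [-0.2832 -0.6353  0.4273] rot [-0.0083 -0.0086 -0.0248] deg 9.930828502952663
```

```bash
python3 -m pendant '[{"dp":[-0.1,-0.2,0.1],"rotation":[-0.004,-0.0043,-0.0124],"jaw":0},{"dp":[-0.2,-0.4,0.25],"rotation":[-0.0083,-0.0086,-0.0248],"jaw":0},{"dp":[-0.28,-0.63,0.4],"rotation":[-0.0083,-0.0086,-0.0248],"jaw":0},{"dp":[-0.283,-0.635,0.427],"rotation":[-0.0083,-0.0086,-0.0248],"jaw":0},{"dp":[-0.283,-0.635,0.427],"rotation":[-0.0083,-0.0086,-0.0248],"jaw":0}]' | sed -n 1,2p
python3 -c "
from h import *
print(np.array(r.read_state()['joint_positions']))"; python3 drop.py '[.538,.18,.11]' 35 1
```

```text
time: 47.35
ee_pos: [0.4892, 0.1455, 0.1995]
[ 0.1841 -0.3081 -0.6687  2.2482  0.1698  0.6059  0.9374]
t 47.35 pos [0.4892 0.1455 0.1995] w 0.0262151176858576 g 39.99402701854706 q7 0.9373667041978925
dp [0.075  0.23   0.6755] rot [-0.0002 -0.0005 -0.0009] deg 0.3897400260347086
```

```bash
python3 -m pendant '[{"dp":[0.03,0.23,0.15],"rotation":[0,0,0],"jaw":0},{"dp":[0.05,0.23,0.4],"rotation":[0,0,0],"jaw":0},{"dp":[0.075,0.23,0.6],"rotation":[0,0,0],"jaw":0},{"dp":[0.075,0.23,0.675],"rotation":[0,0,0],"jaw":0},{"dp":[0.075,0.23,0.675],"rotation":[0,0,0],"jaw":0},{"dp":[0.075,0.23,0.675],"rotation":[0,0,0],"jaw":0.5},{"dp":[0.075,0.23,0.675],"rotation":[0,0,0],"jaw":0.5},{"dp":[0.075,0.23,0.675],"rotation":[0,0,0],"jaw":0.5}]'
python3 -m pendant '[{"dp":[0,0,-0.2],"rotation":[0,0,0],"jaw":0.5},{"dp":[-0.03,0,-0.4],"rotation":[0,0,0],"jaw":0.5},{"dp":[-0.09,0,-0.7],"rotation":[0,0,0],"jaw":1},{"dp":[-0.09,0,-0.98],"rotation":[0,0,0],"jaw":1},{"dp":[-0.09,0,-0.98],"rotation":[0,0,0],"jaw":1}]'
python3 - <<'E'
from h import *
goy([.50,.33,.25],np.radians(90))
snap('side','s11')
P=cloud(load('s11')); m=(P[...,0]>.5)&(P[...,0]<.656)&(P[...,1]>.06)&(P[...,1]<.23)&(P[...,2]>.066)&(P[...,2]<.12)
n,L,S,C=cv2.connectedComponentsWithStats(m.astype(np.uint8))
for i in range(1,n):
    if S[i,4]>25: Q=P[L==i]; print(S[i],Q.mean(0),Q[:,2].max(),load('s11')['image'][L==i].mean(0))
E
```

```text
time: 48.35
ee_pos: [0.5387, 0.1798, 0.1116]
eef_rot: [0.003, 0.954, 0.0, 0.3]
ft_force: [0.0, 0.1, -0.1]
width: 0.042
grip_force: 0.0
time: 48.98
ee_pos: [0.4656, 0.181, 0.2431]
eef_rot: [0.002, 0.953, 0.001, 0.303]
ft_force: [0.0, 0.4, 0.2]
width: 0.0657
grip_force: 0.0
pos [0.4656 0.181  0.2431] w 0.06569335978289523 g 0.0 q [ 0.242  -0.4145 -0.7697  2.1907  0.044   0.7203  0.9783]
dp [-0.2086  0.9942  0.0946] rot [ 0.0002  0.098  -0.0008] deg 35.28944904815753
[ 205  213   59   56 1160] [0.5257 0.1498 0.0869] 0.11983852933137096 [177.594  165.306  142.4845]
```

Next is the elbow. I'll fit its corner and arms to the clouds.

```bash
cat > fit.py <<'E'
from h import *
from scipy.spatial import cKDTree
from scipy.optimize import minimize
g=np.arange(-.0135,.0136,.003)
def strip(a,b,hw,ax):  # points along axis ax from a to b
    l=np.arange(a,b+1e-9,.003); G=np.array([(u,v) for u in l for v in g if abs(v)<=hw]); return G if ax==0 else G[:,::-1]
elbow=np.vstack([strip(-.01,.018,.01,1),strip(.018,.03,.0135,1),strip(-.018,.01,.01,0),strip(-.03,-.018,.0135,0)])
tee=np.vstack([strip(-.016,.016,.01,1),strip(.016,.028,.0135,1),strip(-.028,-.016,.0135,1),strip(-.018,0,.01,0),strip(-.03,-.018,.0135,0)])
def fit(tags,c,shape,rad=.04):
    res=[]
    for tag in tags:
        P=cloud(load(tag)).reshape(-1,3); m=(np.linalg.norm(P[:,:2]-c,axis=1)<rad)&(P[:,2]>.009)&(P[:,2]<.035); Q=P[m][:,:2]
        if len(Q)<60: continue
        K=cKDTree(Q); best=None
        def cost(p):
            S=shape@R.from_euler('z',p[2]).as_matrix()[:2,:2].T+p[:2]
            return np.mean(K.query(S)[0]**2)+np.mean(cKDTree(S).query(Q)[0]**2)
        for a in np.arange(0,6.28,.4):
            o=minimize(cost,[*Q.mean(0),a],method='Nelder-Mead',options=dict(initial_simplex=[[*Q.mean(0),a],[*(Q.mean(0)+[.01,0]),a],[*(Q.mean(0)+[0,.01]),a],[*Q.mean(0),a+.3]]))
            if best is None or o.fun<best.fun: best=o
        print(tag,best.x[:2],'yaw',round(np.degrees(best.x[2])%360,1),'rms mm',1000*best.fun**.5)
if __name__=='__main__':
    fit(['w10','t10','s11'],[.529,.3475],elbow); fit(['w10','t9','s11'],[.475,.412],tee)
E
python3 fit.py
```

```text
w10 [0.5375 0.3561] yaw 81.2 rms mm 1.5735395373022185
t10 [0.5407 0.3534] yaw 80.4 rms mm 1.8259995810989806
s11 [0.5372 0.3578] yaw 82.6 rms mm 1.7844138405145349
w10 [0.4785 0.4202] yaw 68.1 rms mm 1.3943686537240185
t9 [0.4801 0.42  ] yaw 69.4 rms mm 1.8361534158313515
s11 [0.477  0.4225] yaw 68.0 rms mm 1.6709621614625594
```

```bash
python3 - <<'E'
from h import *
for tag in('t9','w10','s11'):
    P=cloud(load(tag)).reshape(-1,3); m=(P[:,1]>.44)&(P[:,1]<.6)&(P[:,0]>.38)&(P[:,0]<.6)&(P[:,2]>.05); Q=P[m]
    print(tag,len(Q),np.percentile(Q,[0.5,5,50,99],axis=0) if len(Q) else '')
goy([.515,.3595,.12],np.radians(81.5))
E
python3 -m pendant '[{"dp":[-0.1,0.3,-0.1],"rotation":[0,0.025,0],"jaw":1},{"dp":[-0.2,0.6,-0.1],"rotation":[0,0.05,0],"jaw":1},{"dp":[-0.2,0.9,0],"rotation":[0,0.075,0],"jaw":1},{"dp":[-0.2,1,0],"rotation":[0,0.098,0],"jaw":1},{"dp":[-0.2,1,0],"rotation":[0,0.098,0],"jaw":1}]'
python3 -c "
from h import *
goy([.515,.3595,.12],np.radians(81.5))"
```

```text
t9 2475 [[0.4062 0.5199 0.0512]
 [0.4151 0.5236 0.0597]
 [0.4969 0.556  0.1188]
 [0.5951 0.5988 0.176 ]]
w10 12112 [[0.403  0.5198 0.0507]
 [0.4084 0.5214 0.0571]
 [0.4602 0.5327 0.1056]
 [0.5908 0.5868 0.1426]]
s11 3533 [[0.4025 0.5215 0.0552]
 [0.405  0.5276 0.0814]
 [0.4547 0.5622 0.1219]
 [0.5925 0.5994 0.1764]]
pos [0.4656 0.1803 0.241 ] w 0.07014776349204085 g 0.0 q [ 0.2435 -0.4113 -0.7711  2.1922  0.0459  0.719   0.9769]
dp [0.2011 1.1944 0.8479] rot [0.0073 0.0974 0.022 ] deg 36.03980076896713
time: 49.65
ee_pos: [0.492, 0.3301, 0.2535]
eef_rot: [0.004, 1.0, 0.002, -0.008]
ft_force: [-0.4, 0.4, 1.0]
width: 0.087
grip_force: 0.0
pos [0.492  0.3301 0.2535] w 0.08701575995514671 g 0.0 q [ 0.1136  0.4292 -1.0295  1.454   0.3519  1.4701  0.6513]
dp [-0.1658  0.1935  0.8881] rot [ 0.0004 -0.0025  0.0225] deg 8.149322498531303
```

```bash
python3 -m pendant '[{"dp":[-0.166,0.1935,0.3],"rotation":[0,-0.0025,0.0225],"jaw":0.6},{"dp":[-0.166,0.1935,0.6],"rotation":[0,-0.0025,0.0225],"jaw":0.5},{"dp":[-0.166,0.1935,0.89],"rotation":[0,-0.0025,0.0225],"jaw":0.5},{"dp":[-0.166,0.1935,0.89],"rotation":[0,-0.0025,0.0225],"jaw":0.5},{"dp":[-0.166,0.1935,0.89],"rotation":[0,-0.0025,0.0225],"jaw":0.5}]'
python3 - <<'E'
from h import *
goy([.515,.3595,.006],np.radians(81.5))
snap('top','t12');snap('side','s12')
E
python3 -c "
from fit import *
fit(['s12'],[.529,.3475],elbow); fit(['s12'],[.475,.412],tee)"
```

```text
time: 50.28
ee_pos: [0.5156, 0.3592, 0.1243]
eef_rot: [0.074, 0.997, 0.002, 0.005]
ft_force: [0.0, -0.2, 0.0]
width: 0.0471
grip_force: 0.0
pos [0.5156 0.3592 0.1243] w 0.047085656013670325 g 0.0 q [-0.0061  0.574  -0.9253  1.543   0.4793  1.2555  0.4216]
dp [ 0.0113 -0.0018  0.7885] rot [0.0006 0.0014 0.0001] deg 0.560041601434243
s12 [0.5375 0.3577] yaw 81.7 rms mm 1.8257141845801506
s12 [0.4775 0.4222] yaw 68.0 rms mm 1.6894822669238818
```

```bash
python3 -m pendant '[{"dp":[0.005,0,0.3],"rotation":[0,0,0],"jaw":0.5},{"dp":[0.005,0,0.6],"rotation":[0,0,0],"jaw":0.5},{"dp":[0.005,0,0.79],"rotation":[0,0,0],"jaw":0.5},{"dp":[0.005,0,0.79],"rotation":[0,0,0],"jaw":0.5},{"dp":[0.005,0,0.79],"rotation":[0,0,0],"jaw":0},{"dp":[0.005,0,0.79],"rotation":[0,0,0],"jaw":0},{"dp":[0.005,0,0.79],"rotation":[0,0,0],"jaw":0},{"dp":[0.005,0,0.79],"rotation":[0,0,0],"jaw":0}]' 40
python3 -m pendant '[{"dp":[0,0,0],"rotation":[0,0,0],"jaw":0},{"dp":[0,0,-0.3],"rotation":[0,0,0],"jaw":0},{"dp":[0,0,-0.6],"rotation":[0,0,0],"jaw":0},{"dp":[0,0,-1],"rotation":[0,0,0],"jaw":0},{"dp":[0,0,-1],"rotation":[0,0,0],"jaw":0}]'
python3 drop.py '[.46,.30,.25]' 35 1
```

```text
time: 51.38
ee_pos: [0.5162, 0.3596, 0.0059]
eef_rot: [0.074, 0.997, 0.002, 0.005]
ft_force: [0.0, -0.6, 7.4]
width: 0.0257
grip_force: 40.0
time: 52.0
ee_pos: [0.5155, 0.3608, 0.1597]
eef_rot: [0.073, 0.997, 0.003, 0.007]
ft_force: [-0.3, 0.4, -1.6]
width: 0.0259
grip_force: 40.0
t 52.0 pos [0.5155 0.3608 0.1597] w 0.025873770931252822 g 39.99977946281433 q7 0.43711099516252216
dp [ 0.298  -0.4505 -0.6099] rot [-0.0061 -0.0947 -0.023 ] deg 35.145117640847964
```

```bash
python3 -m pendant '[{"dp":[0.1,-0.1,-0.3],"rotation":[-0.0015,-0.0237,-0.0057],"jaw":0},{"dp":[0.2,-0.2,-0.6],"rotation":[-0.003,-0.0473,-0.0115],"jaw":0},{"dp":[0.3,-0.35,-0.61],"rotation":[-0.0046,-0.071,-0.0172],"jaw":0},{"dp":[0.3,-0.45,-0.61],"rotation":[-0.0061,-0.0947,-0.023],"jaw":0},{"dp":[0.3,-0.45,-0.61],"rotation":[-0.0061,-0.0947,-0.023],"jaw":0}]'
python3 -c "
from h import *
print(np.array(r.read_state()['joint_positions']))"; python3 drop.py '[.475,.15,.22]' 35 1
```

```text
time: 52.62
ee_pos: [0.4564, 0.2951, 0.2439]
eef_rot: [-0.002, 0.954, -0.006, 0.3]
ft_force: [-0.2, 0.4, -0.1]
width: 0.0256
grip_force: 40.0
[ 0.2288 -0.2148 -1.0605  2.0348  0.3663  0.8399  0.5196]
t 52.625 pos [0.4564 0.2951 0.2439] w 0.02557614986578117 g 39.999430775642395 q7 0.5196168925995971
dp [-0.0035 -0.9653  0.2123] rot [-0.0017 -0.0002  0.0011] deg 0.7520666628360332
```

```bash
python3 -m pendant '[{"dp":[0,-0.3,0],"rotation":[0,0,0],"jaw":0},{"dp":[0,-0.6,0.1],"rotation":[0,0,0],"jaw":0},{"dp":[0,-0.9,0.2],"rotation":[0,0,0],"jaw":0},{"dp":[0,-0.965,0.21],"rotation":[0,0,0],"jaw":0},{"dp":[0,-0.965,0.21],"rotation":[0,0,0],"jaw":0}]' | sed -n '2p;5,6p'
python3 -c "
from h import *
print(np.array(r.read_state()['joint_positions']))"; python3 drop.py '[.535,.14,.122]' 35 1
```

```text
ee_pos: [0.4771, 0.154, 0.2199]
width: 0.0252
grip_force: 40.0
[ 0.1432 -0.3517 -0.6474  2.2283  0.1364  0.6735  0.9564]
t 53.25 pos [0.4771 0.154  0.2199] w 0.025235073460807052 g 39.99986171722412 q7 0.9563539575475085
dp [ 0.0521 -0.0907  0.7572] rot [-0.0005 -0.0013  0.0002] deg 0.5016773712674947
```

```bash
python3 -m pendant '[{"dp":[0.02,-0.09,0.2],"rotation":[0,0,0],"jaw":0},{"dp":[0.04,-0.09,0.4],"rotation":[0,0,0],"jaw":0},{"dp":[0.052,-0.09,0.6],"rotation":[0,0,0],"jaw":0},{"dp":[0.052,-0.09,0.757],"rotation":[0,0,0],"jaw":0},{"dp":[0.052,-0.09,0.757],"rotation":[0,0,0],"jaw":0},{"dp":[0.052,-0.09,0.757],"rotation":[0,0,0],"jaw":0.5},{"dp":[0.052,-0.09,0.757],"rotation":[0,0,0],"jaw":0.5},{"dp":[0.052,-0.09,0.757],"rotation":[0,0,0],"jaw":0.5}]'
python3 -m pendant '[{"dp":[0,0,-0.2],"rotation":[0,0,0],"jaw":0.5},{"dp":[-0.03,0,-0.4],"rotation":[0,0,0],"jaw":0.5},{"dp":[-0.05,0,-0.7],"rotation":[0,0,0],"jaw":1},{"dp":[-0.05,0,-0.9],"rotation":[0,0,0],"jaw":1},{"dp":[-0.05,0,-0.9],"rotation":[0,0,0],"jaw":1}]'
python3 - <<'E'
from h import *
snap('side','s13');snap('top','t13')
P=cloud(load('s13')); m=(P[...,0]>.5)&(P[...,0]<.656)&(P[...,1]>.06)&(P[...,1]<.23)&(P[...,2]>.066)&(P[...,2]<.13)
n,L,S,C=cv2.connectedComponentsWithStats(m.astype(np.uint8))
for i in range(1,n):
    if S[i,4]>25: Q=P[L==i]; print(S[i],Q.mean(0),Q[:,2].max())
from fit import *
fit(['s13','t13'],[.475,.412],tee)
goy([.5,.41,.25],np.radians(68))
E
python3 meas.py s13 t13
```

```text
time: 54.25
ee_pos: [0.5352, 0.14, 0.1235]
eef_rot: [-0.001, 0.954, -0.002, 0.299]
ft_force: [0.4, -0.4, 0.1]
width: 0.0417
grip_force: 0.0
time: 54.88
ee_pos: [0.4646, 0.1412, 0.2408]
eef_rot: [-0.001, 0.954, -0.002, 0.3]
ft_force: [0.2, 0.5, 0.8]
width: 0.0659
grip_force: 0.0
[ 206  210   57   58 1342] [0.5297 0.1392 0.0877] 0.1295831015481318
s13 [0.478 0.422] yaw 67.1 rms mm 1.6767279206356753
t13 [0.48   0.4202] yaw 67.6 rms mm 1.9001630669177403
pos [0.4644 0.1403 0.2378] w 0.07381113488331527 g 0.0 q [ 0.1766 -0.4304 -0.6291  2.2357  0.031   0.7132  1.077 ]
dp [-0.247   1.7974  0.0614] rot [0.0178 0.0953 0.0595] deg 40.95951576071585
s13 [0.585  0.1826] size [0.0783 0.0278] long axis 141.2 ztop 0.0599 px [205 245]
s13 [0.3857 0.2453] size [0.0737 0.0509] long axis 29.0 ztop 0.0154 px [241 318]
s13 [0.4756 0.4126] size [0.0602 0.0439] long axis 157.7 ztop 0.0268 px [152 339]
s13 [0.3848 0.3634] size [0.0865 0.0489] long axis 90.9 ztop 0.0274 px [194 348]
t13 [0.477  0.4119] size [0.0576 0.0442] long axis 157.0 ztop 0.028 px [137 225]
t13 [0.3855 0.3606] size [0.088 0.05 ] long axis 92.2 ztop 0.0285 px [154 257]
```

```bash
python3 -m pendant '[{"dp":[-0.1,0.2,-0.1],"rotation":[0.0045,0.0238,0.0149],"jaw":1},{"dp":[-0.2,0.4,-0.1],"rotation":[0.009,0.0476,0.03],"jaw":0.6},{"dp":[-0.25,0.6,0],"rotation":[0.0134,0.0715,0.0446],"jaw":0.5},{"dp":[-0.25,0.9,0],"rotation":[0.0178,0.0953,0.0595],"jaw":0.5},{"dp":[-0.25,0.9,0],"rotation":[0.0178,0.0953,0.0595],"jaw":0.5}]'|head -2
python3 - <<'E'
from h import *
goy([.5023,.415,.13],np.radians(67.5),(np.radians(247.5),np.radians(5)))
E
```

```text
time: 55.6
ee_pos: [0.496, 0.2765, 0.2532]
pos [0.496  0.2765 0.2532] w 0.05490440576472882 g 0.0 q [ 0.1685  0.326  -0.9266  1.5233  0.2492  1.4302  0.4152]
dp [0.297  0.8721 0.8243] rot [-0.0141 -0.0023  0.001 ] deg 5.168857900854822
```

```bash
python3 -m pendant '[{"dp":[0.1,0.3,0.1],"rotation":[-0.014,-0.0023,0.001],"jaw":0.5},{"dp":[0.2,0.6,0.3],"rotation":[-0.014,-0.0023,0.001],"jaw":0.5},{"dp":[0.297,0.87,0.6],"rotation":[-0.014,-0.0023,0.001],"jaw":0.5},{"dp":[0.297,0.87,0.824],"rotation":[-0.014,-0.0023,0.001],"jaw":0.5},{"dp":[0.297,0.87,0.824],"rotation":[-0.014,-0.0023,0.001],"jaw":0.5}]'|head -2
python3 - <<'E'
from h import *
goy([.5023,.414,.008],np.radians(67.5),(np.radians(247.5),np.radians(5)))
E
```

```text
time: 56.22
ee_pos: [0.5014, 0.4116, 0.132]
pos [0.5014 0.4116 0.132 ] w 0.04359405633356468 g 0.0 q [-0.0914  0.5379 -0.8776  1.5497  0.4259  1.1718  0.1484]
dp [ 0.01   -0.0524  0.8254] rot [-0.0005  0.0017  0.0006] deg 0.6863708351484016
```

```bash
python3 -m pendant '[{"dp":[0.01,-0.05,0.3],"rotation":[0,0.001,0],"jaw":0.5},{"dp":[0.01,-0.05,0.6],"rotation":[0,0.001,0],"jaw":0.5},{"dp":[0.01,-0.05,0.82],"rotation":[0,0.001,0],"jaw":0.5},{"dp":[0.01,-0.05,0.82],"rotation":[0,0.001,0],"jaw":0.5},{"dp":[0.01,-0.05,0.82],"rotation":[0,0.001,0],"jaw":0},{"dp":[0.01,-0.05,0.82],"rotation":[0,0.001,0],"jaw":0},{"dp":[0.01,-0.05,0.82],"rotation":[0,0.001,0],"jaw":0},{"dp":[0.01,-0.05,0.82],"rotation":[0,0.001,0],"jaw":0}]' 40
python3 -m pendant '[{"dp":[0,0,0],"rotation":[0,0,0],"jaw":0},{"dp":[0,0,-0.3],"rotation":[0,0,0],"jaw":0},{"dp":[0,0,-0.6],"rotation":[0,0,0],"jaw":0},{"dp":[0,0,-1],"rotation":[0,0,0],"jaw":0},{"dp":[0,0,-1],"rotation":[0,0,0],"jaw":0}]'
python3 drop.py '[.46,.31,.25]' 35 1
```

```text
time: 57.22
ee_pos: [0.5052, 0.4164, 0.0137]
eef_rot: [0.194, 0.98, 0.043, 0.013]
ft_force: [-1.5, -3.3, 9.6]
width: 0.025
grip_force: 40.0
time: 57.85
ee_pos: [0.4996, 0.4063, 0.167]
eef_rot: [0.194, 0.98, 0.046, 0.015]
ft_force: [0.2, 0.7, -1.6]
width: 0.0252
grip_force: 40.0
t 57.85 pos [0.4996 0.4063 0.167 ] w 0.02516933551835283 g 40.022349006612785 q7 0.1739945550939645
dp [-0.0069 -0.6384 -0.6167] rot [-0.0048 -0.0911 -0.0645] deg 40.216391877922916
```

The tee is held by its outer run end, so it would reach out over the tote's front wall when tilted. I'll lay it down on the free bench and regrip the other end, so it points into the tote.

```bash
python3 -c "
from h import *
s=r.read_state(); M=R.from_quat(s['eef_rot']).as_matrix(); print(M.T@(np.array([.5,.362,.06])-s['ee_pos'])/.15,M.T@(np.array([.5,.362,.0145])-s['ee_pos'])/.15)"
```

```text
[-0.1066 -0.3386  0.6856] [-0.1031 -0.3675  0.9875]
```

```bash
python3 -m pendant '[{"dp":[-0.106,-0.2,0.2],"rotation":[0,0,0],"jaw":0},{"dp":[-0.106,-0.339,0.4],"rotation":[0,0,0],"jaw":0},{"dp":[-0.106,-0.339,0.68],"rotation":[0,0,0],"jaw":0},{"dp":[-0.105,-0.35,0.85],"rotation":[0,0,0],"jaw":0},{"dp":[-0.103,-0.365,0.95],"rotation":[0,0,0],"jaw":0},{"dp":[-0.103,-0.367,0.985],"rotation":[0,0,0],"jaw":0},{"dp":[-0.103,-0.367,0.985],"rotation":[0,0,0],"jaw":0}]'
python3 -m pendant '[{"dp":[0,0,0],"rotation":[0,0,0],"jaw":0.3},{"dp":[0,0,0],"rotation":[0,0,0],"jaw":0.5},{"dp":[0,0,0],"rotation":[0,0,0],"jaw":0.5},{"dp":[0,0,-0.3],"rotation":[0,0,0],"jaw":0.5},{"dp":[0,0,-0.6],"rotation":[0,0,0],"jaw":0.5},{"dp":[0,0,-1],"rotation":[0,0,0],"jaw":0.5},{"dp":[0,0,-1],"rotation":[0,0,0],"jaw":0.5}]'
python3 - <<'E'
from h import *
from fit import *
for n in('side','wrist','top'): snap(n,n+'14')
fit(['side14','wrist14','top14'],[.47,.37],tee,.05)
E
python3 meas.py side14 wrist14
```

```text
time: 58.72
ee_pos: [0.4986, 0.3607, 0.0122]
eef_rot: [0.194, 0.98, 0.044, 0.013]
ft_force: [-5.1, -5.0, 21.1]
width: 0.0249
grip_force: 39.9
time: 59.6
ee_pos: [0.4932, 0.3491, 0.1634]
eef_rot: [0.194, 0.98, 0.045, 0.015]
ft_force: [-0.5, 1.3, -0.3]
width: 0.0436
grip_force: 0.0
side14 [0.47   0.3709] yaw 70.2 rms mm 1.7157557814559539
wrist14 [0.471  0.3703] yaw 70.6 rms mm 1.3210114790940848
side14 [0.3862 0.2456] size [0.0735 0.0511] long axis 27.6 ztop 0.0157 px [240 318]
side14 [0.4688 0.361 ] size [0.0596 0.0445] long axis 162.6 ztop 0.0277 px [174 327]
side14 [0.385  0.3632] size [0.0869 0.0493] long axis 91.3 ztop 0.0274 px [194 348]
wrist14 [0.385  0.3621] size [0.0885 0.0504] long axis 92.7 ztop 0.0273 px [220  98]
wrist14 [0.3883 0.245 ] size [0.074  0.0502] long axis 24.6 ztop 0.0151 px [118 141]
wrist14 [0.4678 0.3614] size [0.056  0.0438] long axis 160.9 ztop 0.0272 px [245 163]
wrist14 [0.3723 0.1542] size [0.03   0.0116] long axis 74.3 ztop 0.0095 px [ 42 157]
```

```bash
python3 -c "
from h import *
goy([.4479,.3786,.1],np.radians(70.5))"
```

```text
pos [0.4913 0.347  0.1577] w 0.043719161382109135 g 0.0 q [ 0.0805  0.419  -0.9345  1.6466  0.3346  1.1697  0.2627]
dp [0.3503 0.0513 0.3885] rot [ 0.0138  0.0014 -0.008 ] deg 5.761063464186213
```

```bash
python3 -m pendant '[{"dp":[0.2,0.05,0.1],"rotation":[0.0138,0.0014,-0.008],"jaw":0.5},{"dp":[0.35,0.05,0.2],"rotation":[0.0138,0.0014,-0.008],"jaw":0.5},{"dp":[0.35,0.05,0.388],"rotation":[0.0138,0.0014,-0.008],"jaw":0.5},{"dp":[0.35,0.05,0.388],"rotation":[0.0138,0.0014,-0.008],"jaw":0.5}]'|head -2
python3 -c "
from h import *
goy([.4479,.3786,.0065],np.radians(70.5))"
```

```text
time: 60.25
ee_pos: [0.4465, 0.3777, 0.0979]
pos [0.4465 0.3777 0.0979] w 0.043753048241321334 g 0.0 q [-0.0696  0.5084 -0.9043  1.6754  0.4262  1.1737  0.1487]
dp [-0.0088  0.0111  0.6089] rot [-0.0006 -0.0004  0.0002] deg 0.27324879227335686
```

```bash
python3 -m pendant '[{"dp":[-0.009,0.01,0.3],"rotation":[0,0,0],"jaw":0.5},{"dp":[-0.009,0.01,0.5],"rotation":[0,0,0],"jaw":0.5},{"dp":[-0.009,0.01,0.608],"rotation":[0,0,0],"jaw":0.5},{"dp":[-0.009,0.01,0.608],"rotation":[0,0,0],"jaw":0.5},{"dp":[-0.009,0.01,0.608],"rotation":[0,0,0],"jaw":0},{"dp":[-0.009,0.01,0.608],"rotation":[0,0,0],"jaw":0},{"dp":[-0.009,0.01,0.608],"rotation":[0,0,0],"jaw":0},{"dp":[-0.009,0.01,0.608],"rotation":[0,0,0],"jaw":0}]' 40
python3 -m pendant '[{"dp":[0,0,0],"rotation":[0,0,0],"jaw":0},{"dp":[0,0,-0.3],"rotation":[0,0,0],"jaw":0},{"dp":[0,0,-0.6],"rotation":[0,0,0],"jaw":0},{"dp":[0,0,-1],"rotation":[0,0,0],"jaw":0},{"dp":[0,0,-1],"rotation":[0,0,0],"jaw":0}]'
python3 drop.py '[.43,.30,.25]' 35 1
```

```text
time: 61.25
ee_pos: [0.4504, 0.3804, 0.0107]
eef_rot: [0.169, 0.986, 0.001, 0.001]
ft_force: [-1.7, -1.0, 6.2]
width: 0.0251
grip_force: 40.1
time: 61.88
ee_pos: [0.4513, 0.382, 0.1646]
eef_rot: [0.169, 0.986, 0.003, 0.003]
ft_force: [0.7, -0.7, -1.4]
width: 0.0256
grip_force: 40.2
t 61.875 pos [0.4513 0.382  0.1646] w 0.025566093106625255 g 40.187068339437246 q7 0.18525502527475948
dp [-0.0515 -0.5584 -0.5735] rot [-0.0155 -0.0953 -0.0527] deg 39.6060217662035
```

```bash
python3 -m pendant '[{"dp":[0,-0.1,-0.3],"rotation":[-0.0039,-0.0238,-0.0132],"jaw":0},{"dp":[-0.05,-0.25,-0.57],"rotation":[-0.0078,-0.0476,-0.0264],"jaw":0},{"dp":[-0.05,-0.4,-0.57],"rotation":[-0.0116,-0.0715,-0.0395],"jaw":0},{"dp":[-0.05,-0.56,-0.57],"rotation":[-0.0155,-0.0953,-0.0527],"jaw":0},{"dp":[-0.05,-0.56,-0.57],"rotation":[-0.0155,-0.0953,-0.0527],"jaw":0}]'
python3 - <<'E'
from h import *
P=cloud(load('side14')).reshape(-1,3); m=(P[:,0]>.503)&(P[:,0]<.6)&(P[:,1]>.06)&(P[:,1]<.23)&(P[:,2]>.066)&(P[:,2]<.17); Q=P[m]
for y in np.arange(.07,.23,.02):
    q=Q[abs(Q[:,1]-y)<.01]; 
    if len(q): print(round(y,2),len(q),np.percentile(q[:,2],[50,90,98]),q[:,0].mean())
print(np.array(r.read_state()['joint_positions']))
E
python3 drop.py '[.465,.15,.22]' 35 1
```

```text
time: 62.5
ee_pos: [0.4268, 0.2945, 0.2441]
eef_rot: [-0.001, 0.954, -0.006, 0.3]
ft_force: [1.5, 0.1, -1.2]
width: 0.0258
grip_force: 40.2
0.07 343 [0.1091 0.1516 0.1668] 0.5420250056414962
0.09 76 [0.0881 0.0975 0.0979] 0.5114715408349116
0.11 122 [0.0844 0.0972 0.0985] 0.5252716346255633
0.13 255 [0.0861 0.1002 0.1032] 0.5548815414933094
0.15 144 [0.0905 0.0961 0.0977] 0.5331277760039002
0.17 181 [0.0869 0.0961 0.0981] 0.5329864947303007
0.19 168 [0.0865 0.0963 0.0995] 0.5237317926927775
0.21 102 [0.0837 0.0989 0.1002] 0.5118719577477465
[ 0.1277 -0.2826 -0.9925  2.0756  0.3133  0.8554  0.5182]
t 62.5 pos [0.4268 0.2945 0.2441] w 0.02580875083615261 g 40.21045348607004 q7 0.5182191016295075
dp [-0.1104 -0.9611  0.2878] rot [-0.0016 -0.0001  0.001 ] deg 0.6965748359025892
```

```bash
python3 -m pendant '[{"dp":[-0.03,-0.3,0],"rotation":[0,0,0],"jaw":0},{"dp":[-0.06,-0.6,0.1],"rotation":[0,0,0],"jaw":0},{"dp":[-0.11,-0.9,0.25],"rotation":[0,0,0],"jaw":0},{"dp":[-0.11,-0.96,0.288],"rotation":[0,0,0],"jaw":0},{"dp":[-0.11,-0.96,0.288],"rotation":[0,0,0],"jaw":0}]' | sed -n '2p;5,6p'
python3 -c "
from h import *
print(np.array(r.read_state()['joint_positions']))"; python3 drop.py '[.527,.148,.121]' 35 1
```

```text
ee_pos: [0.4669, 0.1542, 0.2189]
width: 0.0257
grip_force: 40.2
[ 0.0613 -0.3665 -0.5922  2.2476  0.1652  0.6875  0.9174]
t 63.125 pos [0.4669 0.1542 0.2189] w 0.025728376944580682 g 40.200908803381026 q7 0.9173999695536756
dp [ 0.0397 -0.0384  0.7648] rot [-0.0006 -0.0014  0.0003] deg 0.5492019947739689
```

```bash
python3 -m pendant '[{"dp":[0.02,-0.04,0.2],"rotation":[0,0,0],"jaw":0},{"dp":[0.04,-0.04,0.4],"rotation":[0,0,0],"jaw":0},{"dp":[0.04,-0.04,0.6],"rotation":[0,0,0],"jaw":0},{"dp":[0.04,-0.04,0.765],"rotation":[0,0,0],"jaw":0},{"dp":[0.04,-0.04,0.765],"rotation":[0,0,0],"jaw":0}]'
python3 -m pendant '[{"dp":[0,0,0],"rotation":[0,0,0],"jaw":0.5},{"dp":[0,0,0],"rotation":[0,0,0],"jaw":0.5},{"dp":[0,0,0],"rotation":[0,0,0],"jaw":0.5},{"dp":[0,0,-0.25],"rotation":[0,0,0],"jaw":0.5},{"dp":[-0.03,0,-0.5],"rotation":[0,0,0],"jaw":0.5},{"dp":[-0.05,0,-0.75],"rotation":[0,0,0],"jaw":0.5},{"dp":[-0.05,0,-0.95],"rotation":[0,0,0],"jaw":0.5},{"dp":[-0.05,0,-0.95],"rotation":[0,0,0],"jaw":0.5}]'
python3 -c "
from h import *
goy([.45,-.05,.3],np.radians(90))"
```

```text
time: 63.75
ee_pos: [0.527, 0.149, 0.1207]
eef_rot: [-0.001, 0.955, -0.001, 0.296]
ft_force: [0.4, -0.6, -0.7]
width: 0.0258
grip_force: 40.2
time: 64.75
ee_pos: [0.4526, 0.1491, 0.2463]
eef_rot: [-0.001, 0.954, -0.002, 0.3]
ft_force: [0.8, -0.2, -0.3]
width: 0.0435
grip_force: 0.0
pos [0.4526 0.1491 0.2463] w 0.04346932460940665 g 0.0 q [ 0.0915 -0.4523 -0.5891  2.2378  0.0658  0.7474  1.0191]
dp [-0.1865 -1.3288 -0.2999] rot [-0.0005  0.0971  0.0004] deg 34.9500153826045
```

Everything should be in. I'll move clear and take the last look.

```bash
python3 -m pendant '[{"dp":[-0.1,-0.2,-0.2],"rotation":[0,0.025,0],"jaw":0.6},{"dp":[-0.15,-0.5,-0.3],"rotation":[0,0.05,0],"jaw":0.6},{"dp":[-0.18,-0.8,-0.3],"rotation":[0,0.075,0],"jaw":0.6},{"dp":[-0.18,-1,-0.3],"rotation":[0,0.097,0],"jaw":0.6},{"dp":[-0.18,-1,-0.3],"rotation":[0,0.097,0],"jaw":0.6}]'|sed -n 1,2p
python3 -m pendant '[{"dp":[0,-0.4,0],"rotation":[0,0,0],"jaw":0.6},{"dp":[0,-0.8,0],"rotation":[0,0,0],"jaw":0.6},{"dp":[0,-1,0],"rotation":[0,0,0],"jaw":0.6},{"dp":[0,-1,0],"rotation":[0,0,0],"jaw":0.6},{"dp":[0,-1,0],"rotation":[0,0,0],"jaw":0.6},{"dp":[0,-1,0],"rotation":[0,0,0],"jaw":0.6}]'
python3 - <<'E'
from h import *
snap('side','s15');snap('top','t15')
im=cv2.imread('pics/s15.png')[130:310,120:320]; cv2.imwrite('pics/z.png',np.hstack([cv2.resize(im,(400,360)),cv2.resize(cv2.imread('pics/t15.png')[130:250,190:320],(390,360))]))
P=cloud(load('t15')).reshape(-1,3)
m=(P[:,2]>.272)&(P[:,2]<.295)&(abs(P[:,0]-.67)<.045)&(abs(P[:,1]-.145)<.05); print('knob',cv2.minAreaRect(P[m][:,:2].astype(np.float32)))
E
python3 meas.py t15 s15
```

```text
time: 65.38
ee_pos: [0.4502, -0.0042, 0.294]
time: 66.12
ee_pos: [0.4492, -0.1502, 0.2971]
eef_rot: [-0.001, 1.0, -0.002, -0.002]
ft_force: [0.3, 0.4, -0.5]
width: 0.0524
grip_force: 0.0
knob ((0.6746407151222229, 0.14483070373535156), (0.05769241228699684, 0.013970169238746166), 0.34014368057250977)
t15 [0.5519 0.2183] size [0.0563 0.0326] long axis 1.8 ztop 0.0587 px [201 201]
t15 [0.55   0.1651] size [0.0789 0.0574] long axis 86.1 ztop 0.0592 px [219 201]
t15 [0.5497 0.0898] size [0.0555 0.0527] long axis 0.2 ztop 0.059 px [244 202]
t15 [0.3895 0.2444] size [0.0731 0.0459] long axis 27.5 ztop 0.0166 px [194 254]
t15 [0.3853 0.3605] size [0.0877 0.0503] long axis 90.8 ztop 0.0284 px [154 257]
s15 [0.5832 0.0751] size [0.053 0.032] long axis 0.8 ztop 0.0599 px [238 226]
s15 [0.5846 0.1845] size [0.0719 0.0203] long axis 141.6 ztop 0.0599 px [204 246]
s15 [0.3864 0.2451] size [0.0731 0.0496] long axis 27.4 ztop 0.0154 px [240 318]
s15 [0.3848 0.3631] size [0.0873 0.0487] long axis 92.6 ztop 0.0274 px [194 348]
```

View pics/z.png

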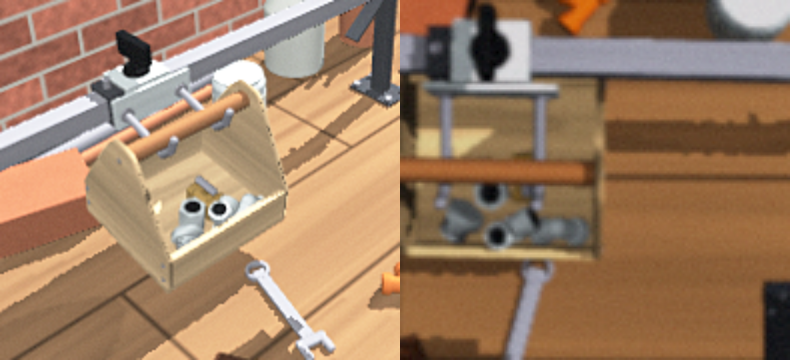

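The last picture shows the tote hanging on both prongs with all five fittings inside, the carriage at the collar and the knob bar along x. The bench is clear of fittings and the wrench and paint tin have not moved, so I'm handing in.

```bash
python3 -c "
from bench import r
print(r.close_job())"
```

```text
the job is handed in; nothing more can be done
None
```

The job is handed in at about 66 s: the hook is clamped against the left collar, and the tote hangs on both prongs with all five fittings in it. Two readings could count against it: joint 7 read -2.604 rad against its -2.6 limit for a moment at the first drop, and the tug peaked at 21 N before I eased it to about 9 N.

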